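Refit and lock the filter cover of a cold case

ROBOT

A 6-joint arm with a two-finger parallel gripper is mounted at the origin on the work surface. World frame = base frame: x ahead of the robot, y to its left, z up, the work surface at z = 0. Lengths are in m, angles in rad, forces in N, time in s.
With the tool pointing down it reaches from about 0.375 to 0.9 m from the base axis. Payload 3.1 kg.
Tool frame: the origin (TCP) lies at the very end of the fingers, on their centre line; the grasp point (between the pads) lies 19 mm behind it (pinch_z is the distance from the TCP to the grasp point, in m); z points along the fingers, y is the line along which they close (so a half turn about z gives the same grasp; the last joint's range is limited). The gripper opens to 85 mm and grips with 20 to 120 N. Pads are 22 mm wide; open, the fingers measure 114 mm over their backs; the gripper's body (76 mm by 85 mm) begins 54 mm behind the grasp point. The pads swing forward as they close: fully open they stand 13 mm farther back than shut.
Start: joints at [0.949, 0.527, 1.433, -0, 1.181, -0.178], TCP at [0.268, 0.564, 0.203] pointing down, gripper open.
Joint ranges: [-3.08, 3.08], [-0.75, 2.2], [0.22, 2.44], [-1.43, 4.57], [0, 2.65], [-2.85, 2.85]. Speed limits (rad/s): [2.79, 2.79, 3.14, 3.14, 3.14, 3.14].

INTERFACE

Orientations are given as a unit quaternion [w, x, y, z].
In Python, from plant import read_state, capture, camera_model, finish_job, pinch_z gives the robot as it stands.
- The arm moves only by the tool servo_tool, never from a script. Its argument "targets" is one flat list of numbers, 4 for each row, row after row: the shift along the tool's x, y, z as a fraction of full scale, then the turn about the tool's z as a fraction of full scale. A call has 1 to 20 rows; each row shifts and turns the commanded pose from where the row before left it, along the tool's axes as they then stand; what a row does not reach is not made up. Full scale, the value 1, is 3 cm for a shift and pi rad for a turn. A row lasts 1/10 s, in which the tool goes at most 50 mm and 8.59 degrees, less where a joint would pass 70% of its speed; a pose out of reach is approached as far as the arm can. A call with a number of a shift or a turn outside -1 to 1 is refused whole. A call with a gripper value outside its range is refused whole. "jaw" is the gripper command: -1 is shut, 1 is fully open, values between are in proportion, set as the call begins (left out, the last holds). The fingers move at their own pace and stop on an object; "grip_force" is the grip in N (left out, the last holds). Time passes only in rows, so rows that do not move let the fingers close. It gives the time, the measured TCP pose, the force, the opening and the grip force at its end, in the units of the state.
- read_state(): the state, without advancing time (a new reading comes with each control period).
- capture(name): name is "scene" or "top" or "wrist"; returns the picture (384x512x3 uint8, blue, green, red); there is no depth.
- camera_model(name): a dict with "fx", "fy", "cx", "cy" (pixels), "extrinsics" (4x4, takes a point from camera to world coordinates). Camera axes: x right, y up, looking along -z (the intrinsics and any distortion apply to the point x, -y, -z); pixel columns grow to the right and rows downward; lengths in m; the calibration is good to about 2 mm. A picture is of the moment at which its call begins: read the wrist's pose just before it. camera_model takes no time and is no camera call; for the wrist camera it gives the pose at the moment of the call.
- finish_job(): hands the job in; it is judged then, once.
The state is a dict: "time": time; "joint_pos": joint angles; "dq": joint speeds; "joint_torque": joint torques, N m; "tool_pos": TCP position; "ee_rot": TCP orientation; "contact_force": force on the tool from outside, world axes, zero at the start; "torque": the same for the moment, N m; "finger_gap": finger opening in m; "finger_force": force on a finger pad.
Only numpy, scipy, OpenCV 4.12 (cv2) and the standard library are available. Lean on these libraries where they do the work, as an engineer would, in place of code of your own. Each camera call takes 0.05 s, during which the arm holds its last target. There are 200 camera calls.

TASK

The condenser filter of the cold case has been cleaned: put the louvred cover back into its frame on the sloping end of the case, stud uppermost, and sit it fully home. Then take the stud key from the knife stand, press the slotted stud in with it and turn it a quarter turn clockwise until it drops into its catch, and hang the key back in its slot in the stand. Leave the sprayer, the plate of cake and the tape roll where they are.

Things in the scene. Friction and masses are not known exactly. Their poses are not given: they have to be found in the camera images.
- hatch: recessed frame in the slope on the near end of the steel cold case (300 wide, 240 high, running on away from the robot). Origin: middle of the ledge the cover's rim sits on, 170 above the bench. x up the slope, y level across, z out of the slope, 25 deg from vertical, leaning to the near side. Recess 143 (x) by 193 (y), 10 deep, edges flared 6; slope ends 112 up and down from the origin (mm)
- cover_rim (a point): loose louvred aluminium cover, an upside-down tray 140 (x) by 190 (y) by 15 mm, about 0.45 kg, lying on its rim on the bench. Point: middle of its open underside, in the rim plane. x points from handle to stud, z out of its outer face. Once fitted, point and axes coincide with the hatch's (within 2 mm)
- cover_handle (a point): middle of the bar of the cover's bow handle, at x -22, z +48 mm from the rim's middle; axes as the cover's. Flat steel bar 10 thick (x), 100 long (y), 18 high (z), on end posts, 24 mm of air below it. The stud's head, 37 mm across, lies 62 mm from it along +x and is 10 mm lower than the bar's underside
- stud_head (a point): slotted head of the sprung stud captive in the cover, 37 mm across, at cover x +40, y 0. Point: middle of its top face, 29 mm above the rim plane when not pressed; it moves and turns with the stud. x along the slot, z outward. Slot right across the head, 6.5 wide, 8 deep, mouth flared to 11.5, both ends alike. Unlocked, the slot lies along the cover's x
- stud_press (a joint): how far the stud is pressed in (m), 0 to 0.010; a spring pushes it out (4.8 N at 0, plus 0.6 N per mm). In the fitted cover its cross pin stands in an oblong hole of the case and is blocked from turning until pressed in over 5 mm; it clears the bump before the catch at about 7.5 mm; let go in the catch it rests near 0.005
- stud_turn (a joint): angle of the stud (rad), 0 unlocked, growing clockwise seen from outside (from above the slope); bump at about 1.05, catch at about 1.57, fixed stop just beyond it
- key_grip (a point): stud key, 0.15 kg, hanging upright in the knife stand, 117 mm long: black moulded grip 44 (x) by 14 (y) by 55 (z) mm over a flat steel blade 26 (x) by 4 (y) by 62 mm. Point: middle of the grip, 90 mm above the blade's square end; z from blade to grip
- key_slot (a point): mouth of the key's slot in the top of the fixed white knife stand (150 (x) by 70 (y) by 75 high): 30 (x) by 9 (y) mm, flared 3, over 60 deep; x along the stand, z up. The grip's lower end rests on the mouth, so the middle of the grip hangs 28 mm above this point. A cook's knife stands 90 mm away along +x, its handle (22 by 16) reaching 105 mm above the stand's top
- sprayer: bystander: white plastic bottle, 72 mm across, 190 mm high; origin under its middle
- plate: bystander: small white plate with a slice of cake, 112 mm across, 22 mm high; origin under its middle
- tape: bystander: roll of paper tape lying flat, 104 mm across, 24 mm high; origin under its middle
Things that resemble listed ones, but are neither listed nor needed, are in the scene too. Of the things that look like the part that bears key_grip, the largest one is meant.

How it is judged:
On the way, in this order (a step that is already met when the one before it is completed fails the run):
1. the cover sits fully home in its frame, stud uppermost (z of cover_rim in the frame of hatch below 0.003 m and x of cover_rim in the frame of hatch between -0.004 and 0.004 m and x of stud_head in the frame of hatch above 0.034 m and angle between the z axis of cover_rim and the z axis of hatch, either way round below 0.04 rad), for 0.2 s.
2. the stud is pressed in by the key (value of joint stud_press above 0.005 m and contact force between key and stud_press above 1 N), for 0.05 s.
3. the stud is turned a quarter turn and has dropped into its catch (value of joint stud_turn above 1.25 rad and value of joint stud_press between 0.0035 and 0.0065 m), for 0.2 s.
At the end, for the whole second after the job is handed in: cover home in its frame, stud uppermost (4 mm up the slope, 3 mm in height, 0.04 rad); stud turned past 1.25 rad and sprung back to 3.5 to 6.5 mm, in its catch; key upright (0.2 rad) in its slot in the stand, within 12 mm, its grip down on the stand within 6 mm (all of step 1 and all of step 3 and horizontal distance between key_grip and key_slot below 0.012 m and z of key_grip in the frame of key_slot between 0.022 and 0.034 m and angle between key_grip's own z axis and vertical below 0.2 rad); the robot touches nothing.
It fails at once if the sprayer is moved or tipped (distance of sprayer from where it was at the start of the episode above 0.03 m or angle between sprayer's own z axis and vertical above 0.4 rad).
It fails at once if the plate of cake is moved (distance of plate from where it was at the start of the episode above 0.03 m).
It fails at once if the tape roll is moved (distance of tape from where it was at the start of the episode above 0.03 m).
It also fails if it takes over 72 s, if anything falls off the work surface, if the arm or the gripper's body presses on something with over 40 N, if the wrist force passes 120 N, or if a joint passes its speed limit or range.

## Working session

There is one attempt and no reset: what is moved stays moved. The work goes in short steps, Python scripts to look and compute and a tool call to move; the robot and the scene stay as the last step left them, time stands still between calls to the robot, and variables do not carry over. Pictures are saved under pics/ and viewed, at most 10 in all, crops included, and the job is handed in when it is done.

Besides the shell and the picture viewer there is one more tool, called after ">>>" in YAML: its name, and indented under it one key for each argument. servo_tool: Moves the arm, as the interface text tells. Shift numbers are shares of 3 cm and turn numbers shares of pi rad, none past 1 either way. Its arguments: {"type":"object","properties":{"targets":{"type":"array","items":{"type":"number"}},"jaw":{"type":"number"},"grip_force":{"type":"number"}},"required":["targets"]}

```bash
mkdir -p pics; ls; python3 - <<'E'
from plant import *
import cv2, numpy as np
print(read_state()); print(pinch_z)
for n in ["scene","top"]:
    im=capture(n); cv2.imwrite(f"pics/{n}0.png",im)
    print(n,camera_model(n))
E
```

```text
pics
{'time': 0.0, 'joint_pos': array([ 9.48500975e-01,  5.28451537e-01,  1.43392036e+00, -1.35550506e-05,
        1.18137701e+00, -1.78526311e-01]), 'dq': array([-5.87196768e-04,  5.88199055e-04,  1.46371255e-03, -5.05051589e-04,
        1.06994095e-03,  6.77299989e-05]), 'joint_torque': array([ 9.19035738e-04, -4.42361391e+01, -1.78024775e+01, -1.96880428e-04,
        8.32802500e-03, -1.79963581e-05]), 'tool_pos': array([0.26787162, 0.56382234, 0.20183692]), 'ee_rot': array([-4.14479363e-04,  2.20065689e-01,  9.75484459e-01, -9.95292502e-04]), 'contact_force': array([-0.13701308,  0.23718576,  0.52148176]), 'torque': array([-0.00804402, -0.06063252, -0.00363715]), 'finger_force': 0.0, 'finger_gap': 0.08576870929118051}
0.0187
scene {'fx': 366.6228296994678, 'fy': 366.6228296994678, 'cx': 264.04141093855964, 'cy': 191.76923248809766, 'extrinsics': array([[-0.40160211, -0.70739152,  0.58164679,  1.05639431],
       [ 0.91581256, -0.30898172,  0.25654953,  0.2798797 ],
       [-0.00176273,  0.63571026,  0.77192574,  0.88912904],
       [ 0.        ,  0.        ,  0.        ,  1.        ]])}
top {'fx': 381.30686082267795, 'fy': 381.30686082267795, 'cx': 258.5055671274783, 'cy': 183.86651386710227, 'extrinsics': array([[ 0.08671047,  0.97288562, -0.21441752,  0.30128171],
       [-0.99622709,  0.08545308, -0.01514451, -0.00197325],
       [ 0.00358876,  0.21492173,  0.97662468,  1.10520621],
       [ 0.        ,  0.        ,  0.        ,  1.        ]])}
```

View pics/scene0.png

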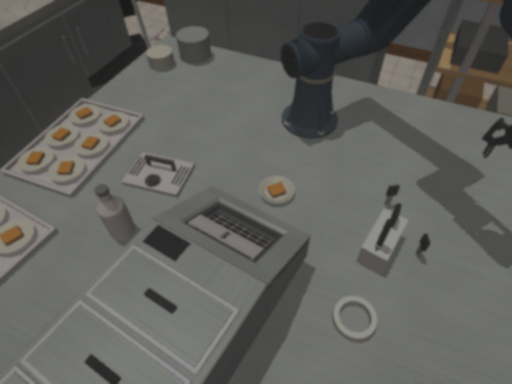

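View pics/top0.png

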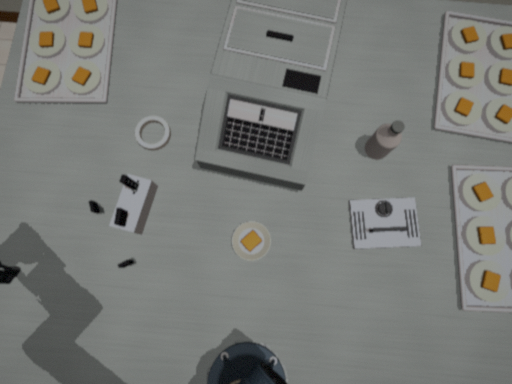

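The top view shows the hatch near (262,130), the cover near (385,222) with its stud at (384,208), the stand near (133,204), the sprayer near (383,142) and the plate near (251,240). I'll zoom in on the details.

```bash
cat > h.py <<'E'
import numpy as np, cv2
from plant import *
def ray(m,px):
    px=np.atleast_2d(px).astype(float); E=m["extrinsics"]
    d=np.c_[(px[:,0]-m["cx"])/m["fx"],-(px[:,1]-m["cy"])/m["fy"],-np.ones(len(px))]
    return E[:3,3],d@E[:3,:3].T
def plane(m,px,z):
    o,d=ray(m,px); return o+d*((z-o[2])/d[:,2])[:,None]
def tri(m1,p1,m2,p2):
    A=np.zeros((3,3));b=np.zeros(3);L=[]
    for m,p in((m1,p1),(m2,p2)):
        o,d=ray(m,p); d=d[0]/np.linalg.norm(d[0]); P=np.eye(3)-np.outer(d,d); A+=P;b+=P@o; L.append((o,P))
    x=np.linalg.solve(A,b); return x,[np.linalg.norm(P@(x-o)) for o,P in L]
def proj(m,X):
    E=m["extrinsics"]; c=(np.atleast_2d(X)-E[:3,3])@E[:3,:3]
    return np.c_[m["cx"]+m["fx"]*c[:,0]/-c[:,2], m["cy"]-m["fy"]*c[:,1]/-c[:,2]]
E
python3 - <<'E'
import cv2,numpy as np
t=cv2.imread("pics/top0.png");s=cv2.imread("pics/scene0.png")
def c(im,x,y,w,h,W=400,H=300): return cv2.resize(im[y:y+h,x:x+w],(W,H),interpolation=cv2.INTER_CUBIC)
# each crop 80x60 ->5x
o=np.vstack([np.hstack([c(t,90,170,80,60),c(s,360,180,80,60)]),np.hstack([c(t,345,192,80,60),c(s,120,145,80,60)])])
cv2.imwrite("pics/crop1.png",o)
o=np.hstack([c(t,190,75,120,120,400,400),c(s,170,180,140,140,400,400)])
cv2.imwrite("pics/crop2.png",o)
E
```

```text
(no output)
```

View pics/crop1.png

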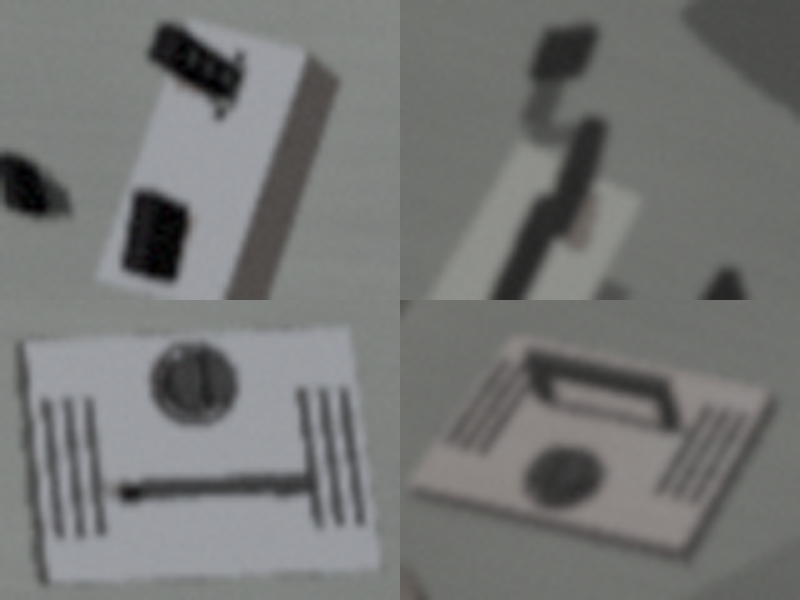

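View pics/crop2.png

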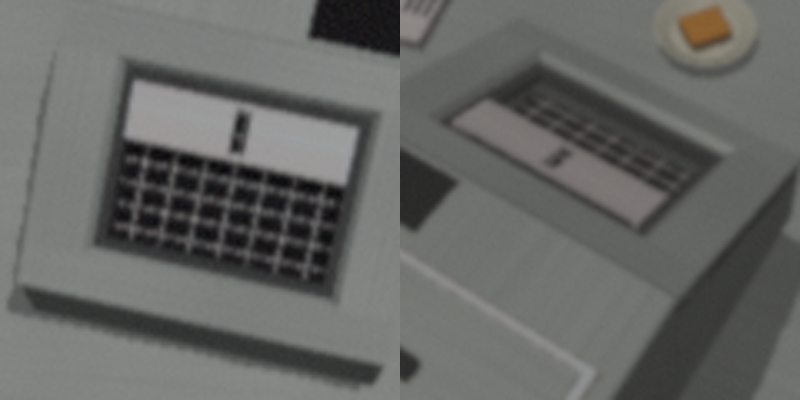

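```bash
python3 - <<'E'
from h import *
np.set_printoptions(precision=4,suppress=True)
t=camera_model("top");s=camera_model("scene")
print("stud",tri(t,(383.6,208.6),s,(153,180)),plane(t,(383.6,208.6),.029))
a,b=plane(t,[(371,230),(406.6,228.6)],.057);print("bar",a,b,(a+b)/2,tri(t,(388.8,229.3),s,(160,159)))
T=np.array([(122,60),(380,112),(337,298),(92,245)])/3.3333+[190,75]
S=np.array([(640,228),(445,118),(540,55),(732,150)])/2.857+[170,180]
P=[]
for p,q in zip(T,S):
    x,e=tri(t,p,s,q);P.append(x);print("corner",x,e)
P=np.array(P);c=P.mean(0);print("mid",c)
ex=(P[0]+P[1]-P[2]-P[3])/2;ey=(P[0]+P[3]-P[1]-P[2])/2;print(ex,np.linalg.norm(ex),np.linalg.norm(ey),np.degrees(np.arctan2(ex[2],np.hypot(*ex[:2]))),np.degrees(np.arctan2(ex[1],ex[0])),np.degrees(np.arctan2(-ey[0],ey[1])))
print("slot hole",tri(t,(190+240/3.333,75+132/3.333),s,(170+558/2.857,180+158/2.857)))
# cover corners top
print("covercorners",plane(t,np.array([(22,342),(350,328),(380,568),(48,582)])/5.+[345,132],.015))
print("sprayer",plane(t,(375,152),0.0)[0],"plate",plane(t,(251,241),0.01)[0],"key",tri(t,(121,217.4),s,(398,208)),plane(t,(121,217.4),.12))
print("knife",plane(t,(124,178),.18), "stand corners",plane(t,np.array([(188,18),(305,52),(228,296),(97,280)])/5.+[90,170],.075))
E
```

```text
stud (array([ 0.4982, -0.3494,  0.0206]), [np.float64(0.0003157982905210056), np.float64(0.0003157982905208073)]) [[ 0.4968 -0.347   0.029 ]]
bar [ 0.4293 -0.3045  0.057 ] [ 0.4416 -0.402   0.057 ] [ 0.4355 -0.3533  0.057 ] (array([ 0.4361, -0.3548,  0.0544]), [np.float64(0.0007383770026726357), np.float64(0.0007383770026727887)])
corner [0.685  0.2299 0.3161] [np.float64(0.1294649170177495), np.float64(0.1294649170177495)]
corner [0.6422 0.0763 0.3271] [np.float64(0.15001151234292645), np.float64(0.15001151234292645)]
corner [0.5339 0.1067 0.2954] [np.float64(0.16357751463323514), np.float64(0.16357751463323517)]
corner [0.5735 0.2599 0.2809] [np.float64(0.1490310788636366), np.float64(0.1490310788636366)]
mid [0.6087 0.1682 0.3049]
[ 0.1099 -0.0302  0.0335] 0.11882692117107396 0.1593255379490123 16.357801935827254 -15.379657498422265 -15.038316646629442
slot hole (array([0.639 , 0.1595, 0.3063]), [np.float64(0.14308224590544688), np.float64(0.1430822459054468)])
covercorners [[ 0.5148 -0.2521  0.015 ]
 [ 0.5397 -0.4421  0.015 ]
 [ 0.4026 -0.4589  0.015 ]
 [ 0.3784 -0.2717  0.015 ]]
sprayer [ 0.6732 -0.3275  0.    ] plate [0.3739 0.0219 0.01  ] key (array([0.396 , 0.3626, 0.1278]), [np.float64(0.004698532882778796), np.float64(0.004698532882778619)]) [[0.3977 0.3606 0.12  ]]
knife [[0.49   0.3473 0.18  ]] stand corners [[0.5247 0.379  0.075 ]
 [0.5112 0.3114 0.075 ]
 [0.374  0.3329 0.075 ]
 [0.3764 0.4045 0.075 ]]
```

```bash
python3 - <<'E'
from h import *
np.set_printoptions(precision=4,suppress=True)
t=camera_model("top");s=camera_model("scene")
T=np.array([(122,60),(380,112),(337,298),(92,245)])/3.3333+[190,75]
S=np.array([(240,228),(45,118),(140,55),(332,150)])/2.857+[170,180]
P=[]
for p,q in zip(T,S):
    x,e=tri(t,p,s,q);P.append(x);print("corner",x,e[0])
P=np.array(P);c=P.mean(0);print("mid",c)
ex=(P[0]+P[1]-P[2]-P[3])/2;ey=(P[0]+P[3]-P[1]-P[2])/2;print(ex,np.linalg.norm(ex),np.linalg.norm(ey),np.degrees(np.arctan2(ex[2],np.hypot(*ex[:2]))),np.degrees(np.arctan2(ex[1],ex[0])),np.degrees(np.arctan2(-ey[0],ey[1])))
print("slot hole",tri(t,(190+240/3.333,75+132/3.333),s,(170+158/2.857,180+158/2.857)))
E
```

```text
corner [0.7235 0.1112 0.2158] 0.0011145930956033146
corner [ 0.6967 -0.0789  0.2117] 0.006833294623900555
corner [ 0.569  -0.0646  0.1495] 0.0025855145459321763
corner [0.595  0.1306 0.1501] 0.003105483434994694
mid [0.646  0.0246 0.1818]
[ 0.1281 -0.0168  0.0639] 0.14417989370441947 0.1944674522903397 26.31319386243496 -7.490963884079687 -7.812310838847719
slot hole (array([0.6825, 0.0193, 0.193 ]), [np.float64(0.0003946935845728597), np.float64(0.00039469358457294365)])
```

>>> servo_tool:
  targets: [0,0,-1,-0.045,0,0,-1,-0.045,0,0,-1,-0.045,0,0,-1,-0.045,0,0,-1,0,0,0,-1,0]
  jaw: 1

```text
time: 0.7
tool_pos: [0.268, 0.564, 0.3835]
ee_rot: [-0.0, -0.061, 0.998, -0.0]
contact_force: [-0.4, 0.8, 0.3]
finger_gap: 0.0851
finger_force: 0.0
```

>>> servo_tool:
  targets: [-0.44,-0.97,0,0,-0.44,-0.97,0,0,-0.44,-0.97,0,0,-0.44,-0.97,0,0,-0.44,-0.97,0,0,-0.44,-0.97,0,0,-0.44,-0.97,0,0,-0.44,-0.97,0,0,-0.44,-0.97,0,0,-0.44,-0.97,0,0,-0.44,-0.97,0,0,-0.44,-0.97,0,0,-0.44,-0.97,0,0,-0.44,-0.97,0,0,-0.44,-0.97,0,0,-0.44,-0.97,0,0,-0.44,-0.97,0,0,-0.44,-0.97,0,0,-0.44,-0.97,0,0,-0.44,-0.97,0,0]

```text
time: 2.7
tool_pos: [0.6012, 0.0177, 0.3822]
ee_rot: [-0.001, -0.061, 0.998, 0.0]
contact_force: [0.7, -0.1, 0.6]
finger_gap: 0.0856
finger_force: 0.0
```

```bash
python3 - <<'E'
from h import *
np.set_printoptions(precision=4,suppress=True)
r=read_state();print(r["time"],r["tool_pos"],r["ee_rot"],r["joint_pos"])
m=camera_model("wrist");print(m["extrinsics"],m["fx"]);np.save("w1.npy",m)
im=capture("wrist");cv2.imwrite("pics/w1.png",im)
print(proj(m,[[.646,.0246,.18]]))
E
```

```text
2.7 [0.6012 0.0177 0.3822] [-0.0007 -0.0608  0.9982  0.0002] [-0.1563  0.3496  1.2344  0.0001  1.559  -1.8487]
[[-0.1214 -0.9384 -0.3235  0.5165]
 [ 0.9926 -0.1146 -0.0403  0.007 ]
 [ 0.0007 -0.326   0.9454  0.5537]
 [ 0.      0.      0.      1.    ]] 282.9526409039877
[[254.1828 191.7071]]
```

View pics/w1.png

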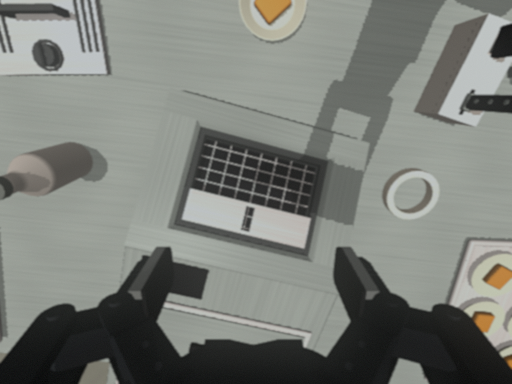

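The wrist view shows the recess's outer corners near (200,124), (329,160), (309,257) and (171,228), and its locating hole at (247,218). I'll refine these with a mask.

```bash
python3 - <<'E'
from h import *
np.set_printoptions(precision=4,suppress=True)
def quad(im,box,seed,inv):
    x0,y0,x1,y1=box;g=cv2.cvtColor(im,cv2.COLOR_BGR2GRAY)[y0:y1,x0:x1]
    g=cv2.resize(g,None,fx=4,fy=4,interpolation=cv2.INTER_CUBIC)
    m=(g<inv).astype(np.uint8)
    m=cv2.morphologyEx(m,cv2.MORPH_OPEN,np.ones((7,7)))
    cs,_=cv2.findContours(m,cv2.RETR_EXTERNAL,cv2.CHAIN_APPROX_NONE)
    c=max(cs,key=cv2.contourArea);h=cv2.convexHull(c)
    q=cv2.approxN=cv2.approxPolyN(h,4)[0] if hasattr(cv2,"approxPolyN") else cv2.boxPoints(cv2.minAreaRect(h))
    return (q.reshape(4,2)-1.5)/4+[x0,y0],cv2.contourArea(h)/16
w=cv2.imread("pics/w1.png");s=cv2.imread("pics/scene0.png");t=cv2.imread("pics/top0.png")
for im,box in((w,(160,115,340,265)),(s,(178,190,290,265)),(t,(218,88,308,168))):
    g=cv2.cvtColor(im,cv2.COLOR_BGR2GRAY)[box[1]:box[3],box[0]:box[2]]
    for th in (90,100,110,120): print(th,*[np.round(x,1).tolist() for x in quad(im,box,None,th)])
    print(np.percentile(g,[5,25,50,75]))
E
```

```text
90 [[332.1, 160.6], [306.6, 256.1], [173.6, 224.4], [199.4, 126.6]] 13630.2
100 [[333.9, 159.9], [313.6, 259.1], [172.6, 225.1], [198.9, 126.1]] 14237.6
110 [[339.4, 150.9], [339.4, 267.6], [169.6, 227.6], [198.9, 125.9]] 16574.0
120 [[339.4, 268.1], [167.4, 227.4], [196.4, 124.4], [339.4, 113.1]] 19715.8
[ 43.   78.  133.5 155. ]
90 [[284.4, 234.9], [254.6, 264.1], [178.9, 220.9], [215.1, 198.9]] 3128.6
100 [[349.6, 264.4], [199.4, 264.4], [171.4, 204.9], [218.1, 195.6]] 5274.0
110 [[289.4, 222.9], [289.4, 264.4], [177.6, 264.4], [177.6, 165.9]] 6986.8
120 [[289.4, 189.6], [289.4, 264.4], [177.6, 264.4], [177.6, 189.6]] 8237.9
[ 53.  83. 100. 112.]
90 [[302.9, 108.6], [289.6, 164.6], [216.9, 148.1], [227.4, 92.4]] 4322.6
100 [[303.6, 108.4], [290.4, 165.1], [216.4, 148.4], [227.1, 91.6]] 4463.8
110 [[304.1, 108.1], [290.9, 165.9], [215.4, 148.6], [226.1, 91.1]] 4614.8
120 [[304.9, 107.9], [291.1, 167.4], [213.6, 148.6], [225.4, 89.9]] 4815.9
[ 26.  60. 114. 130.]
```

```bash
python3 - <<'E'
from h import *
np.set_printoptions(precision=4,suppress=True)
W=np.load("w1.npy",allow_pickle=True).item();t=camera_model("top");s=camera_model("scene")
def onpl(m,px,P0,yaw):
    y=np.radians(yaw);a=np.radians(25);n=np.array([-np.sin(a)*np.cos(y),-np.sin(a)*np.sin(y),np.cos(a)])
    o,d=ray(m,px);return o+d*(((P0-o)@n)/(d@n))[:,None],n
y=np.radians(-7.7);a=np.radians(25)
ex=np.array([np.cos(a)*np.cos(y),np.cos(a)*np.sin(y),np.sin(a)]);ey=np.array([-np.sin(y),np.cos(y),0])
q={"w":(W,[(332,160.5),(308,257),(173,225),(199,126)]),"t":(t,[(227.2,92),(303.4,108.5),(290,165),(216.6,148.3)]),"s":(s,(np.array([(240,228),(45,118),(140,55),(332,150)])/2.857+[170,180]))}
for zz in(.174,.179,.184):
  P0=np.array([.646,.0246,zz]);print(zz)
  for k,(m,p) in q.items():
    P,n=onpl(m,p,P0,-7.7); L=np.c_[(P-P0)@ex,(P-P0)@ey]*1e3;print(k,L.round(1).tolist(),L.mean(0).round(1))
# hole
print("hole w/s",tri(W,(247,218.5),s,(170+158/2.857,180+158/2.857)))
for k,(m,p) in {"w":(W,(247,218.5)),"t":(t,(262,114.6)),"s":(s,(225.3,235.3))}.items():
    P,n=onpl(m,[p],np.array([.650,.024,.170]),-7.7);print(k,((P-[.650,.024,.170])@ex,(P-[.650,.024,.170])@ey))
E
```

```text
0.174
w [[-70.9, 102.2], [73.9, 96.4], [72.9, -97.0], [-70.2, -97.5]] [1.4 1. ]
t [[78.9, 97.9], [77.7, -100.1], [-70.3, -98.6], [-68.4, 99.1]] [ 4.5 -0.4]
s [[65.4, 90.8], [62.0, -95.8], [-77.6, -100.8], [-79.4, 98.3]] [-7.4 -1.9]
0.179
w [[-71.6, 100.6], [71.5, 94.9], [70.5, -96.3], [-71.0, -96.8]] [-0.2  0.6]
t [[76.8, 97.2], [75.7, -99.9], [-71.7, -98.5], [-69.8, 98.3]] [ 2.8 -0.7]
s [[68.6, 92.8], [65.3, -92.0], [-73.1, -97.0], [-74.8, 100.2]] [-3.5  1. ]
0.184
w [[-72.4, 99.0], [69.1, 93.4], [68.0, -95.6], [-71.8, -96.1]] [-1.8  0.2]
t [[74.7, 96.4], [73.6, -99.8], [-73.1, -98.4], [-71.2, 97.5]] [ 1.  -1.1]
s [[71.8, 94.8], [68.5, -88.3], [-68.6, -93.3], [-70.3, 102.2]] [0.4 3.8]
hole w/s (array([0.6822, 0.0192, 0.1924]), [np.float64(0.0003172659357267985), np.float64(0.00031726593572673146)])
w (array([0.039]), array([-0.0002]))
t (array([0.0393]), array([-0.0001]))
s (array([0.0307]), array([-0.0044]))
```

>>> servo_tool:
  targets: [0.4,-0.96,0.36,0,0.4,-0.96,0.36,0,0.4,-0.96,0.36,0,0.4,-0.96,0.36,0,0.4,-0.96,0.36,0,0.4,-0.96,0.36,0,0.4,-0.96,0.36,0,0.4,-0.96,0.36,0,0.4,-0.96,0.36,0,0.4,-0.96,0.36,0,0.4,-0.96,0.36,0,0.4,-0.96,0.36,0,0,0,0,0]

```text
time: 4.05
tool_pos: [0.498, -0.3446, 0.2508]
ee_rot: [-0.002, -0.059, 0.998, 0.001]
contact_force: [-0.6, 0.7, -0.1]
finger_gap: 0.0855
finger_force: 0.0
```

```bash
python3 - <<'E'
from h import *
np.set_printoptions(precision=4,suppress=True)
r=read_state();print(r["time"],r["tool_pos"],r["ee_rot"],r["joint_pos"])
m=camera_model("wrist");np.save("w2.npy",m)
im=capture("wrist");cv2.imwrite("pics/w2.png",im)
print(proj(m,[[.498,-.349,.029],[.4355,-.353,.057],[.673,-.327,0]]))
E
```

```text
4.05 [ 0.498  -0.3446  0.2508] [-0.0016 -0.0587  0.9983  0.0007] [-0.7889  0.453   1.424  -0.0015  1.2677 -2.4766]
[[249.8886 156.7469]
 [252.1891 112.1206]
 [251.2012 254.6271]]
```

View pics/w2.png

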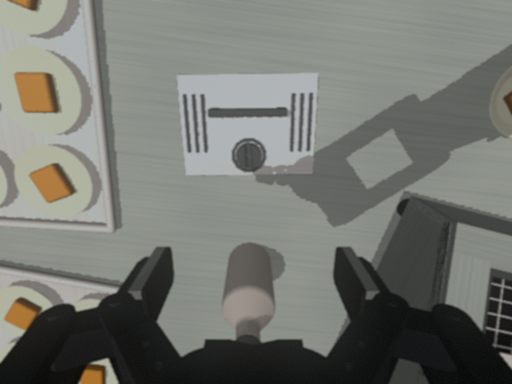

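The stud is at (249,155), the bar's ends at (208,112) and (288,112), and the sprayer's base near (250,245).

```bash
python3 - <<'E'
from h import *
np.set_printoptions(precision=4,suppress=True)
W=np.load("w2.npy",allow_pickle=True).item()
g=cv2.cvtColor(cv2.imread("pics/w2.png"),cv2.COLOR_BGR2GRAY)
def blob(x0,y0,x1,y1,th):
    m=(g[y0:y1,x0:x1]<th).astype(np.uint8);n,l,st,c=cv2.connectedComponentsWithStats(m);i=1+st[1:,4].argmax()
    pts=np.argwhere(l==i)[:,::-1]+[x0,y0];return pts
p=blob(228,133,272,174,110);(cx,cy),r=cv2.minEnclosingCircle(p.astype(np.float32));print("stud px",cx,cy,r,p.mean(0))
st=plane(W,(cx,cy),.027)[0];print("stud",st,"diam mm",2*r*np.linalg.norm(st-W["extrinsics"][:3,3])/W["fx"]*1e3)
b=blob(203,104,293,120,100);l,rr=b[:,0].min(),b[:,0].max();yl=b[b[:,0]<l+6][:,1].mean();yr=b[b[:,0]>rr-6][:,1].mean()
a,c=plane(W,[(l,yl),(rr+1,yr)],.057);print("bar",l,yl,rr,yr,a,c,np.linalg.norm(a-c),"yaw",np.degrees(np.arctan2(-(c-a)[0],(c-a)[1])),(a+c)/2)
m=(cv2.morphologyEx((g>175).astype(np.uint8),cv2.MORPH_CLOSE,np.ones((15,15))))[60:190,165:330]
cs,_=cv2.findContours(m,0,1);k=max(cs,key=cv2.contourArea);q=cv2.approxPolyN(k,4)[0].reshape(4,2)+[165,60.]
P=plane(W,q,.015);print(q,P,P.mean(0))
t,s=camera_model("top"),camera_model("scene")
print("stud tri",tri(W,(cx,cy),s,(153,180)),tri(W,((l+rr)/2,(yl+yr)/2),s,(160,159)))
print("sprayer",plane(W,(250,247),0.))
E
```

```text
stud px 248.60687255859375 155.18130493164062 17.125261306762695 [248.8419 155.503 ]
stud [ 0.4964 -0.351   0.027 ] diam mm 48.914334643059874
bar 209 112.16 286 111.57446808510639 [ 0.4419 -0.4065  0.057 ] [ 0.4298 -0.31    0.057 ] 0.09724802222203437 yaw 7.144861477084154 [ 0.4358 -0.3582  0.057 ]
[[312. 159.]
 [187. 184.]
 [178.  75.]
 [317.  74.]] [[ 0.4937 -0.2579  0.015 ]
 [ 0.5536 -0.4383  0.015 ]
 [ 0.4021 -0.4567  0.015 ]
 [ 0.3791 -0.2726  0.015 ]] [ 0.4571 -0.3564  0.015 ]
stud tri (array([ 0.4976, -0.3505,  0.0193]), [np.float64(0.0005823628700051528), np.float64(0.0005823628700050422)]) (array([ 0.4354, -0.3581,  0.0523]), [np.float64(0.0011110204987260428), np.float64(0.001111020498726101)])
sprayer [[ 0.6585 -0.3307  0.    ]]
```

>>> servo_tool:
  targets: [0.06,-0.19,0.6,-0.003,0,0,1,0,0,0,1,0,0,0,1,0,0,0,1,0,0,0,1,0,0,0,1,0,0,0,0.6,0,0,0,0.4,0,0,0,0,0]

```text
time: 5.1
tool_pos: [0.4986, -0.3459, 0.024]
ee_rot: [-0.001, -0.066, 0.998, 0.001]
contact_force: [1.2, -0.1, -1.0]
finger_gap: 0.0854
finger_force: 0.0
```

```bash
python3 - <<'E'
from h import *
r=read_state();print(r["time"],r["tool_pos"],r["contact_force"],r["ee_rot"])
E
```

```text
5.1 [ 0.4985991  -0.34593314  0.0239929 ] [ 1.17509526 -0.0685876  -0.97057998] [-9.33296003e-04 -6.59624921e-02  9.97820888e-01  1.24669697e-03]
```

>>> servo_tool:
  targets: [0.04,-0.08,0.04,0,0.03,-0.07,0.03,0,0,0,0,0]

```text
time: 5.4
tool_pos: [0.4981, -0.3534, 0.0242]
ee_rot: [0.001, -0.065, 0.998, -0.001]
contact_force: [0.1, 0.3, 0.3]
finger_gap: 0.0851
finger_force: 0.0
```

>>> servo_tool:
  targets: [0,0,0,0,0,0,0,0,0,0,0,0,0,0,0,0,0,0,0,0,0,0,0,0,0,0,0,0,0,0,0,0]
  jaw: -1
  grip_force: 40

```text
time: 6.2
tool_pos: [0.4974, -0.3523, 0.0231]
ee_rot: [-0.0, -0.066, 0.998, 0.0]
contact_force: [0.0, -0.2, 0.4]
finger_gap: 0.0003
finger_force: 0.0
```

```bash
python3 - <<'E'
from h import *
s=capture("scene");t=capture("top");w=capture("wrist")
def c(im,x,y,w,h,W=400,H=300): return cv2.resize(im[y:y+h,x:x+w],(W,H),interpolation=cv2.INTER_CUBIC)
cv2.imwrite("pics/c3.png",np.vstack([np.hstack([c(s,110,120,100,75),c(t,345,180,80,60)]),cv2.resize(w,(800,600))[150:400]]))
E
```

View pics/c3.png

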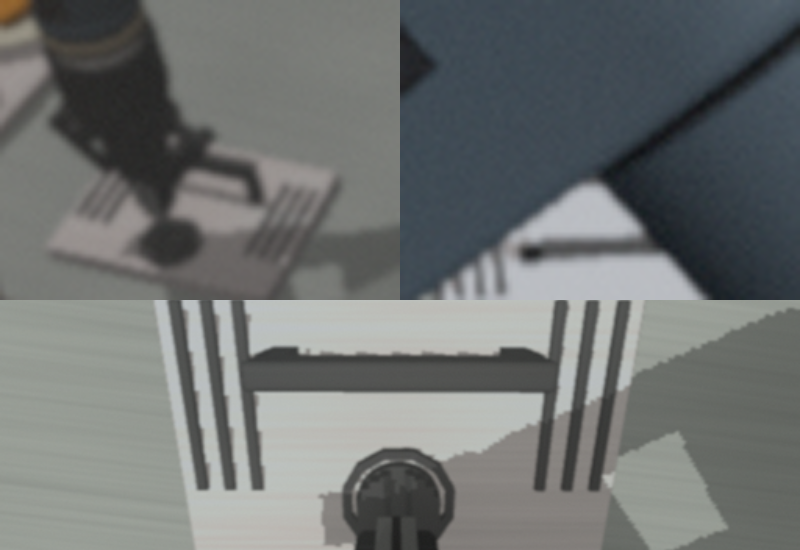

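The collar round the stud stops it being gripped from the side, so I'll use the handle bar with a light grip. The bar can then pivot between the pads when the far edge meets the slope.

>>> servo_tool:
  targets: [0,0,-0.8,0,0,0,-0.8,0.0457,0,0,-1,0.0457,0,0,-1,0.0457]

```text
time: 6.75
tool_pos: [0.4971, -0.3521, 0.1319]
ee_rot: [-0.0, 0.152, 0.988, 0.0]
contact_force: [0.3, -0.4, 0.7]
finger_gap: 0.0
finger_force: 0.0
```

>>> servo_tool:
  targets: [0,0,0,0.0457,0,0,0,0.0457,0,0,0,0.0457,0,0,0,0.0457,0,0,0,0.0457,0,0,0,0.0457,0,0,0,0.0457,0,0,0,0.0457,0.06,-0.7,0,0,0,-0.7,0,0,0,-0.66,0,0,0,0,0,0]
  jaw: 1

```text
time: 7.95
tool_pos: [0.4336, -0.3576, 0.131]
ee_rot: [-0.001, 0.663, 0.748, -0.0]
contact_force: [0.7, 1.4, 0.9]
finger_gap: 0.0856
finger_force: 0.0
```

```bash
cat > st.py <<'E'
from h import *
np.set_printoptions(precision=4,suppress=True)
r=read_state();w,x,y,z=r["ee_rot"];az=(2*np.degrees(np.arctan2(y,x))-90+180)%360-180
print(r["time"],r["tool_pos"],"yaz",az,"q",r["joint_pos"],"F",r["contact_force"],"gap",r["finger_gap"])
def go(tx,ty,tz):
    a=np.radians(az);Y=np.array([np.cos(a),np.sin(a)]);X=np.array([-np.sin(a),np.cos(a)])
    d=np.array([tx,ty,tz])-r["tool_pos"];print("need units",np.array([d[:2]@X,d[:2]@Y,-d[2]])/.03)
import sys
if len(sys.argv)>3: go(*map(float,sys.argv[1:4]))
if len(sys.argv)>4: print("turn units",-((float(sys.argv[4])-az+180)%360-180)/180)
E
python3 st.py .4358 -.3582 .031 7.2
```

```text
7.95 [ 0.4336 -0.3576  0.131 ] yaz 6.916900362681133 q [-0.8882  0.5394  1.6597 -0.0006  0.945  -1.0086] F [0.7428 1.4205 0.9223] gap 0.08564484094289228
need units [-0.027   0.0696  3.3324]
turn units -0.0015727757628825304
```

>>> servo_tool:
  targets: [-0.02,0.06,1,0,0,0,1,0,0,0,0.8,0,0,0,0.5,0,0,0,0,0]

```text
time: 8.45
tool_pos: [0.4374, -0.3572, 0.03]
ee_rot: [-0.002, 0.662, 0.749, 0.0]
contact_force: [0.4, -0.7, 0.3]
finger_gap: 0.0853
finger_force: 0.0
```

>>> servo_tool:
  targets: [0,0,0,0,0,0,0,0,0,0,0,0,0,0,0,0,0,0,0,0,0,0,0,0,0,0,0,0,0,0,0,0,0,0,0,0]
  jaw: -1
  grip_force: 80

```text
time: 9.35
tool_pos: [0.4377, -0.3585, 0.0321]
ee_rot: [-0.0, 0.662, 0.749, -0.0]
contact_force: [0.5, -0.2, -0.4]
finger_gap: -0.0001
finger_force: 0.0
```

>>> servo_tool:
  targets: [0,0,-0.3,0,0,0,-0.7,0,0,0,-1,0,0,0,-1,0,0,0,-1,0,0,0,-1,0,0,0,-1,0,0,0,-1,0,0,0,-1,0,0,0,-1,0]

```text
time: 10.35
tool_pos: [0.4374, -0.358, 0.3041]
ee_rot: [0.0, 0.662, 0.749, -0.0]
contact_force: [0.3, 0.6, -0.1]
finger_gap: -0.0
finger_force: 0.0
```

```bash
python3 st.py; python3 - <<'E'
from h import *
s=capture("scene");w=capture("wrist")
cv2.imwrite("pics/c4.png",np.hstack([s[:,:400],w[:,60:460]]))
E
```

```text
10.35 [ 0.4374 -0.358   0.3041] yaz 7.030203437904106 q [-0.8836  0.3431  1.4529  0.      1.3452 -1.0063] F [ 0.2694  0.5608 -0.1432] gap -4.464231277295436e-05
```

View pics/c4.png

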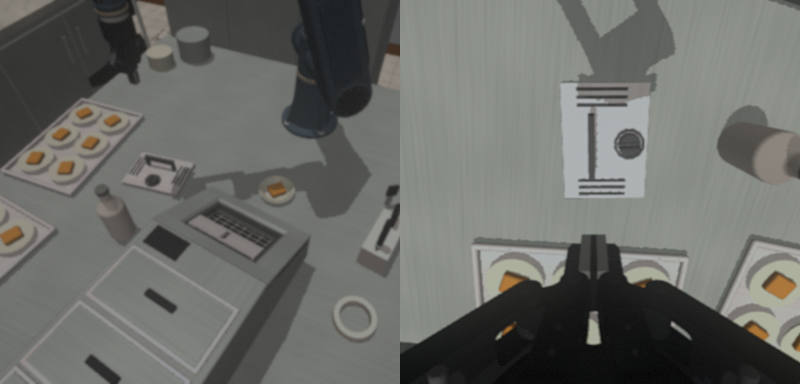

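The cover is still on the bench. The shut fingertips are at wrist (253,236) and at about scene (135,81), so I'll compare them with the reported TCP.

```bash
python3 - <<'E'
from h import *
np.set_printoptions(precision=4,suppress=True)
r=read_state();w=camera_model("wrist");s=camera_model("scene");t=camera_model("top")
X=r["tool_pos"];print(proj(w,X),proj(s,X),proj(t,X))
print(tri(w,(253,236),s,(135,81)))
E=w["extrinsics"];print(E)
print("bar at now",proj(w,[[.4358,-.3582,.057]]))
E
```

```text
[[254.923  225.6506]] [[136.6682  91.9692]] [[432.4009 215.9402]]
(array([ 0.4379, -0.3528,  0.3411]), [np.float64(0.0025210434943179353), np.float64(0.002521043494317988)])
[[ 0.9924 -0.1135 -0.0471  0.4267]
 [ 0.1227  0.9354  0.3317 -0.2757]
 [ 0.0064 -0.335   0.9422  0.4783]
 [ 0.      0.      0.      1.    ]]
bar at now [[250.5952 148.5459]]
```

```bash
python3 - <<'E'
from h import *
np.set_printoptions(precision=1,suppress=True)
r=read_state();w=camera_model("wrist");s=camera_model("scene")
X=r["tool_pos"]
for k in(0,.01,.02,.03,.04):print(k,proj(w,X+[0,0,k]),proj(s,X+[0,0,k]))
wi=capture("wrist");si=capture("scene")
def c(im,x,y,w,h,W=400,H=400): return cv2.resize(im[y:y+h,x:x+w],(W,H),interpolation=cv2.INTER_CUBIC)
g=np.hstack([c(wi,220,200,80,80),c(si,90,50,80,80)]);cv2.imwrite("pics/c5.png",np.clip(g*2.2,0,255).astype(np.uint8))
E
```

```text
0 [[254.9 225.7]] [[136.7  92. ]]
0.01 [[255.1 232.8]] [[135.6  88.8]]
0.02 [[255.3 240.6]] [[134.6  85.5]]
0.03 [[255.6 249.5]] [[133.5  82.2]]
0.04 [[255.8 259.4]] [[132.5  78.8]]
```

View pics/c5.png

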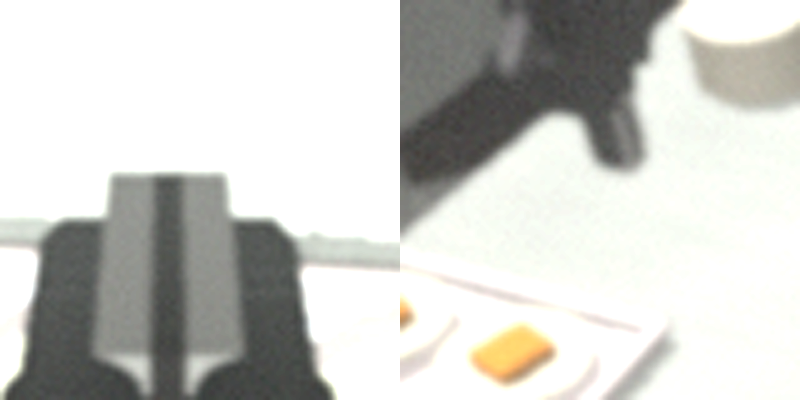

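The wrist and scene views agree that the fingertips really sit about 30 mm above the reported TCP. That explains both misses, so I'll use tip z = reported + 0.03 from here.

>>> servo_tool:
  targets: [0,0,1,0,0,0,1,0,0,0,1,0,0,0,1,0,0,0,1,0,0,0,1,0,0,0,1,0,0,0,1,0,0,0,1,0,0,0,0.6,0,0,0,0.4,0,0,0,0,0]
  jaw: 1

```text
time: 11.75
tool_pos: [0.4363, -0.3568, -0.0001]
ee_rot: [-0.003, 0.662, 0.749, 0.0]
contact_force: [-0.0, -0.5, 1.0]
finger_gap: 0.0853
finger_force: 0.0
```

>>> servo_tool:
  targets: [0,0,0,0,0,0,0,0,0,0,0,0,0,0,0,0,0,0,0,0,0,0,0,0,0,0,0,0,0,0,0,0,0,0,0,0]
  jaw: -1
  grip_force: 80

```text
time: 12.65
tool_pos: [0.4379, -0.3587, 0.0029]
ee_rot: [0.0, 0.662, 0.749, -0.0]
contact_force: [-0.8, -0.4, 5.2]
finger_gap: 0.0085
finger_force: 79.4
```

>>> servo_tool:
  targets: [0,0,-0.3,0,0,0,-0.7,0,0,0,-1,0,0,0,-1,0,0,0,-1,0,0,0,-1,0,0,0,-1,0,0,0,-1,0,0,0,-1,0,0,0,-1,0,0,0,0,0.041,0,0,0,0.041]

```text
time: 13.85
tool_pos: [0.4373, -0.3579, 0.2728]
ee_rot: [0.0, 0.755, 0.656, -0.0]
contact_force: [0.5, 0.3, -4.9]
finger_gap: 0.0085
finger_force: 78.3
```

>>> servo_tool:
  targets: [0.6,0.2,0,0,0.94,0.3,0,0,0.94,0.3,0,0,0.94,0.3,0,0,0.94,0.3,0,0,0.94,0.3,0,0,0.94,0.3,0,0,0.94,0.3,0,0,0.94,0.3,0,0,0.94,0.3,0,0,0.94,0.3,0,0,0.94,0.3,0,0,0.94,0.3,0,0,0.94,0.3,0,0,0.7,0.2,0,0,0,0,0,0]

```text
time: 15.45
tool_pos: [0.6196, 0.0294, 0.2708]
ee_rot: [-0.002, 0.752, 0.659, -0.0]
contact_force: [-0.3, -0.6, -3.4]
finger_gap: 0.0085
finger_force: 78.4
```

```bash
python3 st.py .619 .028 .215 -7.7; python3 - <<'E'
from h import *
np.set_printoptions(precision=4,suppress=True)
# cover corners in top image: white area (bright) near the hatch
r=read_state();t=camera_model("top");w=camera_model("wrist")
im=capture("wrist");cv2.imwrite("pics/w6.png",im)
X=r["tool_pos"];print("bar exp px",proj(w,X+[0,0,.045]))
E
```

```text
15.45 [0.6196 0.0294 0.2708] yaz -7.532632997674455 q [-0.1335  0.4562  1.3607  0.0018  1.3276 -0.0025] F [-0.3212 -0.6132 -3.4221] gap 0.008532968157844881
need units [-0.0485 -0.0151  1.8598]
turn units 0.0009298166795863002
bar exp px [[255.0699 263.4966]]
```

>>> servo_tool:
  targets: [-0.05,0,0.9,0,0,0,0.9,0,0,0,0,0,0,0,0,0]
  grip_force: 25

```text
time: 15.9
tool_pos: [0.6191, 0.0239, 0.2177]
ee_rot: [-0.001, 0.753, 0.657, -0.001]
contact_force: [0.2, 0.2, -4.0]
finger_gap: 0.0084
finger_force: 78.3
```

>>> servo_tool:
  targets: [0,0,0.1,0,0,0,0.1,0,0,0,0.1,0]

```text
time: 16.2
tool_pos: [0.6205, 0.0244, 0.2101]
ee_rot: [0.001, 0.753, 0.658, 0.001]
contact_force: [0.2, 0.4, -4.1]
finger_gap: 0.0088
finger_force: 78.4
```

>>> servo_tool:
  targets: [0,0,0.08,0,0,0,0.08,0,0,0,0,0]

```text
time: 16.5
tool_pos: [0.62, 0.025, 0.2052]
ee_rot: [0.0, 0.753, 0.658, 0.0]
contact_force: [-3.7, 2.2, 2.8]
finger_gap: 0.0086
finger_force: 79.3
```

>>> servo_tool:
  targets: [0.05,-0.04,-0.1,0,0.04,-0.03,0,0,0,0,0,0]
  jaw: -1
  grip_force: 20

```text
time: 16.8
tool_pos: [0.6179, 0.0277, 0.2068]
ee_rot: [-0.0, 0.753, 0.658, -0.0]
contact_force: [-0.5, 0.1, -4.8]
finger_gap: 0.0082
finger_force: 78.3
```

>>> servo_tool:
  targets: [0,0,0.07,0,0,-0.02,0.07,0,0,-0.03,0.07,0,0,0,0,0]

```text
time: 17.2
tool_pos: [0.6165, 0.0276, 0.2006]
ee_rot: [-0.0, 0.753, 0.658, -0.0]
contact_force: [0.1, -0.2, -4.9]
finger_gap: 0.0085
finger_force: 78.4
```

>>> servo_tool:
  targets: [0,0.08,0,0,0,0,0.05,0,0,0,0.05,0,0,0,0,0]

```text
time: 17.6
tool_pos: [0.6171, 0.0277, 0.1996]
ee_rot: [-0.001, 0.753, 0.658, -0.001]
contact_force: [-8.5, 0.9, 5.7]
finger_gap: 0.0086
finger_force: 80.0
```

>>> servo_tool:
  targets: [0,-0.05,0,0,0,0,0,0]

```text
time: 17.8
tool_pos: [0.6172, 0.0277, 0.1996]
ee_rot: [0.0, 0.753, 0.658, -0.0]
contact_force: [-6.1, 0.4, 4.1]
finger_gap: 0.0089
finger_force: 79.7
```

>>> servo_tool:
  targets: [0,0,0,0,0,0,0,0,0,0,0,0]
  jaw: -0.72

```text
time: 18.1
tool_pos: [0.6166, 0.0278, 0.1975]
ee_rot: [-0.001, 0.753, 0.658, -0.001]
contact_force: [-5.3, 0.7, -1.0]
finger_gap: 0.0121
finger_force: 2.4
```

>>> servo_tool:
  targets: [0,-0.09,0.2,0,0,-0.09,0.2,0,0,-0.05,0.2,0,0,0,0,0]
  jaw: -0.65

```text
time: 18.5
tool_pos: [0.6094, 0.0288, 0.1783]
ee_rot: [-0.001, 0.753, 0.658, -0.001]
contact_force: [-2.7, 0.4, -1.2]
finger_gap: 0.0148
finger_force: 1.5
```

>>> servo_tool:
  targets: [0,-0.05,0.2,0,0,-0.04,0.2,0,0,0,0.1,0,0,0,0,0]
  jaw: -0.56

```text
time: 18.9
tool_pos: [0.609, 0.0287, 0.165]
ee_rot: [0.001, 0.753, 0.658, 0.001]
contact_force: [0.1, 0.4, -0.1]
finger_gap: 0.0192
finger_force: 0.0
```

```bash
python3 st.py .6097 .0294 .159; python3 - <<'E'
from h import *
s=capture("scene");w=capture("wrist");cv2.imwrite("pics/s7.png",s);cv2.imwrite("pics/w7.png",w)
E
```

```text
18.9 [0.609  0.0287 0.165 ] yaz -7.741120163952331 q [-0.1359  0.5499  1.5119 -0.      1.0781 -0.0008] F [ 0.0838  0.4403 -0.1112] gap 0.019193419535600546
need units [0.0254 0.0201 0.1997]
```

>>> servo_tool:
  targets: [0,0,-0.3,0,0,0,-0.8,0,0,0,-1,0,0,0,-1,0,0,0,-1,0,0,0,-1,0,-0.3,0,-1,0,-0.3,0,0,0]
  jaw: -0.3

```text
time: 19.8
tool_pos: [0.6086, 0.0106, 0.3545]
ee_rot: [0.005, 0.753, 0.658, 0.004]
contact_force: [-0.0, -1.5, 1.1]
finger_gap: 0.0299
finger_force: 0.0
```

```bash
python3 st.py; cat > cov.py <<'E'
from h import *
np.set_printoptions(precision=4,suppress=True)
import sys
O=np.array([.6495,.0240,.170]);y=np.radians(-7.7);a=np.radians(25)
ex=np.array([np.cos(a)*np.cos(y),np.cos(a)*np.sin(y),np.sin(a)]);ey=np.array([-np.sin(y),np.cos(y),0]);n=np.cross(ex,ey)
m=camera_model("wrist");im=capture("wrist");cv2.imwrite("pics/%s.png"%sys.argv[1],im);np.save(sys.argv[1]+".npy",m)
s=camera_model("scene");si=capture("scene");cv2.imwrite("pics/%ss.png"%sys.argv[1],si)
def H(p):return O+p[0]*ex+p[1]*ey+p[2]*n
for k,M in(("wrist",m),("scene",s)):
  print(k,"cover corners exp",proj(M,[H(p) for p in((.07,.095,.015),(.07,-.095,.015),(-.07,-.095,.015),(-.07,.095,.015))]).round(1).tolist(),"stud",proj(M,H((.04,0,.029))),"bar",proj(M,[H((-.022,-.05,.057)),H((-.022,.05,.057))]))
E
python3 cov.py c8
```

```text
19.8 [0.6086 0.0106 0.3545] yaz -7.686037063611451 q [-0.1659  0.3692  1.2759 -0.      1.4837 -0.0317] F [-0.0018 -1.5387  1.0539] gap 0.02985519017565506
wrist cover corners exp [[346.9, 61.6], [330.2, 230.1], [230.3, 211.5], [226.2, 66.5]] stud [[308.354  154.1033]] bar [[247.9991 195.924 ]
 [247.4755 107.7301]]
scene cover corners exp [[255.2, 258.5], [183.8, 219.5], [219.4, 198.1], [284.0, 230.5]] stud [[226.8716 227.3137]] bar [[226.1174 197.8041]
 [262.2245 215.7145]]
```

```bash
cat > meas.py <<'E'
from h import *
import sys
np.set_printoptions(precision=1,suppress=True)
nm=sys.argv[1];im=cv2.imread(f"pics/{nm}.png");g=cv2.cvtColor(im,cv2.COLOR_BGR2GRAY);M=np.load(nm+".npy",allow_pickle=True).item()
O=np.array([.6495,.0240,.170]);y=np.radians(-7.7);a=np.radians(25)
ex=np.array([np.cos(a)*np.cos(y),np.cos(a)*np.sin(y),np.sin(a)]);ey=np.array([-np.sin(y),np.cos(y),0]);n=np.cross(ex,ey)
def loc(px,h):
    o,d=ray(M,px);P=o+d*(((O+h*n-o)@n)/(d@n))[:,None]-O;return np.c_[P@ex,P@ey]*1e3
print("grey levels",np.percentile(g[60:230,200:350],[5,25,50,75,95]))
roi=np.zeros_like(g);roi[40:250,200:370]=1
for th in(165,175,185):
    m=((g>th)&(roi>0)).astype(np.uint8);m=cv2.morphologyEx(m,cv2.MORPH_CLOSE,np.ones((9,9)));m=cv2.morphologyEx(m,cv2.MORPH_OPEN,np.ones((5,5)))
    cs,_=cv2.findContours(m,0,1)
    c=cv2.convexHull(max(cs,key=cv2.contourArea));q=cv2.approxPolyN(c,4)[0].reshape(4,2).astype(float);print(th,cv2.contourArea(c),q.tolist(),loc(q,.015).round(1).tolist(),loc(q,.015).mean(0))
d=((g<80)&(roi>0)).astype(np.uint8);N,l,st,ce=cv2.connectedComponentsWithStats(d)
for i in range(1,N):
    if st[i,4]>60: print("dark",st[i],ce[i],loc([ce[i]],.025)[0],loc([ce[i]],.057)[0])
E
python3 meas.py c8
```

```text
grey levels [ 67. 111. 145. 176. 181.]
165 9403.5 [[337.0, 134.0], [329.0, 230.0], [230.0, 212.0], [227.0, 117.0]] [[67.1, 22.1], [68.6, -95.2], [-70.5, -95.8], [-70.9, 35.8]] [ -1.4 -33.3]
175 8991.5 [[337.0, 135.0], [328.0, 230.0], [230.0, 211.0], [229.0, 119.0]] [[67.2, 21.0], [67.4, -95.5], [-70.4, -94.3], [-68.0, 33.4]] [ -1.  -33.8]Traceback (most recent call last):
  File "meas.py", line 14, in <module>
    c=cv2.convexHull(max(cs,key=cv2.contourArea));q=cv2.approxPolyN(c,4)[0].reshape(4,2).astype(float);print(th,cv2.contourArea(c),q.tolist(),loc(q,.015).round(1).tolist(),loc(q,.015).mean(0))
                     ~~~^^^^^^^^^^^^^^^^^^^^^^^^
ValueError: max() iterable argument is empty
```

In the slope frame, the cover's -y corners measure (68.6,-95.2) and (-70.5,-95.8), against (±70,-95) for a seated cover. I'll press it home lightly with shut fingers to be sure.

```bash
python3 st.py .6097 .0294 .190
```

```text
19.9 [0.606  0.0101 0.3495] yaz -7.805377958564463 q [-0.1674  0.3731  1.2831 -0.0004  1.4824 -0.0311] F [-0.2637 -0.5187 -0.4574] gap 0.03000532845115531
need units [0.6556 0.0352 5.3155]
```

>>> servo_tool:
  targets: [0.3,0,0.5,0,0.3,0.05,1,0,0.04,0,1,0,0,0,1,0,0,0,1,0,0,0,0.9,0,0,0,0,0]
  jaw: -1

```text
time: 20.6
tool_pos: [0.6084, 0.0305, 0.1854]
ee_rot: [-0.001, 0.753, 0.658, -0.001]
contact_force: [-0.9, 0.7, 3.8]
finger_gap: -0.0001
finger_force: 1.6
```

>>> servo_tool:
  targets: [0,0,0.1,0,0,0,0.1,0,0,0,0,0]

```text
time: 20.9
tool_pos: [0.6088, 0.0304, 0.1847]
ee_rot: [-0.0, 0.753, 0.658, -0.0]
contact_force: [-10.7, 0.9, 28.2]
finger_gap: 0.0002
finger_force: 14.4
```

>>> servo_tool:
  targets: [0,0,-1,0,0,0,-1,-0.049,0,0,-1,-0.049,0,0,-1,-0.049,0,0,-1,-0.049,0,0,0,-0.049,0,0,0,-0.049,0,0,0,-0.049,0,0,0,-0.049,0,0,0,-0.049,0,0,0,-0.049]

```text
time: 22.0
tool_pos: [0.6088, 0.0303, 0.3282]
ee_rot: [-0.002, 0.1, 0.995, 0.0]
contact_force: [0.4, 0.1, -0.3]
finger_gap: -0.0001
finger_force: 0.0
```

>>> servo_tool:
  targets: [0.87,0.98,0,0,0.87,0.98,0,0,0.87,0.98,0,0,0.87,0.98,0,0,0.87,0.98,0,0,0.87,0.98,0,0,0.87,0.98,0,0,0.87,0.98,0,0,0.87,0.98,0,0,0.87,0.98,0,0,0,0,0,0]
  jaw: 1

```text
time: 23.1
tool_pos: [0.4106, 0.3742, 0.3285]
ee_rot: [-0.002, 0.1, 0.995, -0.0]
contact_force: [-0.1, -0.0, -0.1]
finger_gap: 0.0858
finger_force: 0.0
```

```bash
python3 st.py .40 .363 .33 80.5; python3 - <<'E'
from h import *
np.set_printoptions(precision=4,suppress=True)
m=camera_model("wrist");im=capture("wrist");cv2.imwrite("pics/k1.png",im);np.save("k1.npy",m)
t=capture("top");cv2.imwrite("pics/k1t.png",t)
p=proj(m,[[.397,.362,.13]]);print(p,proj(m,[[.402,.364,.075],[.49,.349,.18]]))
x,y=p[0].astype(int);x0=max(0,min(512-200,x-100));y0=max(0,min(384-150,y-75));print(x0,y0)
cv2.imwrite("pics/k1c.png",cv2.resize(im[y0:y0+150,x0:x0+200],(800,600),interpolation=cv2.INTER_CUBIC))
E
```

```text
23.1 [0.4106 0.3742 0.3285] yaz 78.5340589851495 q [ 0.5365  0.31    1.4357  0.0024  1.3992 -0.8346] F [-0.1027 -0.026  -0.1371] gap 0.08580813057378493
need units [ 0.2718 -0.4365 -0.0509]
turn units -0.010921894526947223
[[242.4405 152.8535]] [[245.7336 148.6175]
 [246.4701 234.1229]]
142 77
```

View pics/k1c.png

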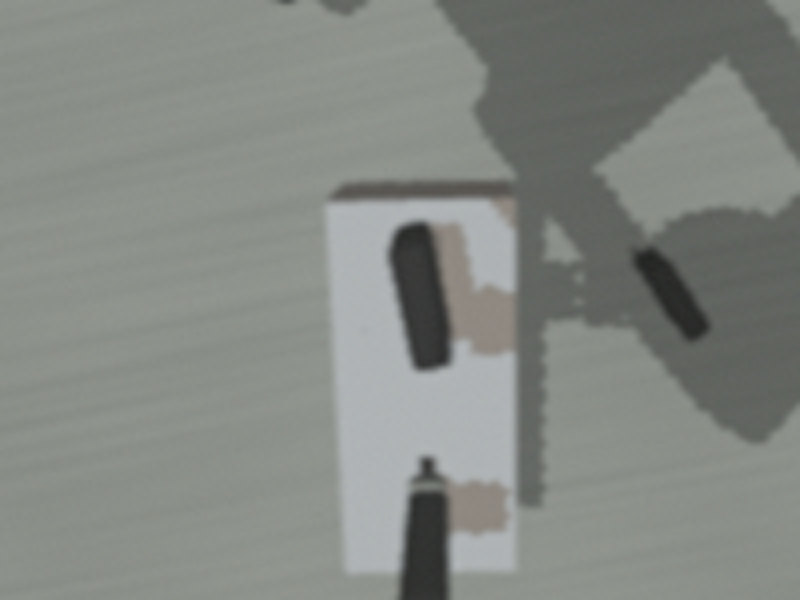

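The key's grip is centred near (247,151) and turned about 8° from the stand's axis. The knife is below it in the picture. I'll measure the grip.

```bash
python3 - <<'E'
from h import *
np.set_printoptions(precision=4,suppress=True)
m=np.load("k1.npy",allow_pickle=True).item();g=cv2.cvtColor(cv2.imread("pics/k1.png"),cv2.COLOR_BGR2GRAY)
d=np.zeros_like(g);d[125:172,232:262]=(g[125:172,232:262]<85)
p=np.argwhere(d)[:,::-1].astype(np.float32);q=cv2.boxPoints(cv2.minAreaRect(p));print(q,cv2.minAreaRect(p))
P=plane(m,q,.13);c=P.mean(0);print(P,c,[np.linalg.norm(P[i]-P[i-1]) for i in range(4)])
L=max([(P[i]-P[i-1]) for i in range(4)],key=np.linalg.norm);print("key axis az",np.degrees(np.arctan2(L[1],L[0])))
t=camera_model("top");tg=cv2.cvtColor(cv2.imread("pics/top0.png"),cv2.COLOR_BGR2GRAY)
e=(tg[200:232,108:135]<60);tp=np.argwhere(e)[:,::-1]+[108,200];print("top blob",tp.min(0),tp.max(0),tp.mean(0))
print(tri(m,q.mean(0),t,tp.mean(0)),tri(m,q.mean(0),camera_model("scene"),(398,208)))
s=(g>165).astype(np.uint8);s[:110]=0;s[225:]=0;s[:,:215]=0;s[:,285:]=0
s=cv2.morphologyEx(s,cv2.MORPH_CLOSE,np.ones((21,21)));cs,_=cv2.findContours(s,0,1);k=cv2.approxPolyN(cv2.convexHull(max(cs,key=cv2.contourArea)),4)[0].reshape(4,2).astype(float)
S=plane(m,k,.075);print("stand",k.tolist(),S,S.mean(0),[np.linalg.norm(S[i]-S[i-1]) for i in range(4)],[np.degrees(np.arctan2(*(S[i]-S[i-1])[[1,0]])) for i in range(4)])
E
```

```text
[[238.3245 134.0641]
 [248.8906 132.083 ]
 [255.434  166.9811]
 [244.8679 168.9623]] ((246.87924194335938, 150.52264404296875), (35.50625991821289, 10.750164031982422), 79.3803482055664)
[[0.3719 0.362  0.13  ]
 [0.3721 0.3759 0.13  ]
 [0.4192 0.3751 0.13  ]
 [0.4191 0.3606 0.13  ]] [0.3956 0.3684 0.13  ] [np.float64(0.04721664688343809), np.float64(0.013921858131678252), np.float64(0.047103457069153414), np.float64(0.01449401739496281)]
key axis az 178.33536458014595
top blob [115 209] [126 225] [120.6289 217.0252]
(array([0.3998, 0.367 , 0.1057]), [np.float64(0.00023137259700211325), np.float64(0.00023137259700203532)]) (array([0.3951, 0.3676, 0.1294]), [np.float64(0.0007187108441571217), np.float64(0.0007187108441570111)])
stand [[270.0, 219.0], [228.0, 219.0], [223.0, 128.0], [269.0, 127.0]] [[0.5239 0.379  0.075 ]
 [0.5101 0.3113 0.075 ]
 [0.3654 0.3374 0.075 ]
 [0.3774 0.4043 0.075 ]] [0.4442 0.358  0.075 ] [np.float64(0.14857648297800208), np.float64(0.06907695097146244), np.float64(0.14709771387727996), np.float64(0.0679154434548595)] [np.float64(-9.784627003253377), np.float64(-101.45643050475924), np.float64(169.7735926612135), np.float64(79.76644338459919)]
```

>>> servo_tool:
  targets: [0,0,1,-0.027,0,0,1,-0.027,0.22,-0.11,1,0,0.22,-0.11,1,0,0,0,1,0,0,0,0,0]

```text
time: 23.8
tool_pos: [0.3984, 0.3616, 0.1759]
ee_rot: [-0.004, 0.019, 1.0, -0.003]
contact_force: [-0.4, -1.0, -1.1]
finger_gap: 0.0856
finger_force: 0.0
```

```bash
python3 st.py .397 .368 .06 88.3
```

```text
23.8 [0.3984 0.3616 0.1759] yaz 87.80241806204447 q [ 0.5294  0.4507  1.6717 -0.0005  1.0299 -1.0028] F [-0.3629 -0.9561 -1.0676] gap 0.08564895133978491
need units [0.055  0.2126 3.8623]
turn units -0.0027643440997530255
```

>>> servo_tool:
  targets: [0.04,0.1,1,0,0,0,1,0,0,0,0.8,0,0,0,0,0,0,0,0,0,0,0,0,0]

```text
time: 24.4
tool_pos: [0.4015, 0.3685, 0.0978]
ee_rot: [0.002, 0.018, 1.0, 0.001]
contact_force: [0.2, 0.7, 0.1]
finger_gap: 0.0854
finger_force: 0.0
```

```bash
python3 st.py .397 .368 .06 88.3
```

```text
24.4 [0.4015 0.3685 0.0978] yaz 87.89959939060907 q [ 0.5375  0.5692  1.7325 -0.0001  0.8362 -0.9966] F [0.1913 0.6797 0.1289] gap 0.08543606842067775
need units [ 0.15   -0.0228  1.2615]
turn units -0.0022244478299496802
```

>>> servo_tool:
  targets: [0.13,-0.02,0.7,0,0,0,0.55,0,0,0,0,0,0,0,0,0]

```text
time: 24.8
tool_pos: [0.3968, 0.368, 0.0597]
ee_rot: [0.001, 0.018, 1.0, 0.001]
contact_force: [0.8, -0.5, 0.6]
finger_gap: 0.0854
finger_force: 0.0
```

>>> servo_tool:
  targets: [0,0,0,0,0,0,0,0,0,0,0,0,0,0,0,0,0,0,0,0,0,0,0,0,0,0,0,0,0,0,0,0,0,0,0,0]
  jaw: -1
  grip_force: 120

```text
time: 25.7
tool_pos: [0.396, 0.3676, 0.0589]
ee_rot: [0.0, 0.018, 1.0, 0.0]
contact_force: [-0.5, -0.6, 5.9]
finger_gap: 0.0128
finger_force: 116.8
```

```bash
python3 st.py .397 .368 .06 88.3
```

```text
25.7 [0.396  0.3676 0.0589] yaz 87.93058243179678 q [ 0.5413  0.6304  1.7651  0.      0.7457 -0.9934] F [-0.5269 -0.601   5.9085] gap 0.012796390558137053
need units [-0.0314  0.0147 -0.0371]
turn units -0.0020523198233512907
```

>>> servo_tool:
  targets: [0,0,-0.3,0,0,0,-0.6,0,0,0,-1,0,0,0,-1,0,0,0,-1,0,0,0,-1,0,0,0,-1,0,0,0,-1,0,0,0,-1,0,0,0,0,0.0313]

```text
time: 26.7
tool_pos: [0.398, 0.3688, 0.3001]
ee_rot: [0.004, 0.068, 0.998, 0.003]
contact_force: [0.2, -0.1, -1.8]
finger_gap: 0.0123
finger_force: 117.5
```

```bash
python3 st.py .6765 .0205 .30 82.3; sed -i 's/for th in(165,175,185)/for th in()/' meas.py; cat >> meas.py <<'E'
R=g[125:185,275:340];R=cv2.resize(R,None,fx=4,fy=4,interpolation=cv2.INTER_CUBIC)
for th in(60,80,95):
    m=cv2.morphologyEx((R<th).astype(np.uint8),cv2.MORPH_OPEN,np.ones((5,5)));N,l,st,ce=cv2.connectedComponentsWithStats(m)
    i=1+st[1:,4].argmax();b=st[i];cc=np.array([b[0]+b[2]/2,b[1]+b[3]/2])/4+[275,125]-.5;print(th,b/4,ce[i]/4+[275,125],cc,loc([cc],.02),loc([cc],.029))
E
python3 meas.py c8
```

```text
26.7 [0.398  0.3688 0.3001] yaz 82.16310815456518 q [ 0.5413  0.3075  1.5187  0.      1.3062 -0.8927] F [ 0.227  -0.119  -1.8366] gap 0.01231531688459797
need units [-10.7805 -10.2358   0.0026]
turn units -0.0007605102524157321
grey levels [ 67. 111. 145. 176. 181.]
dark [232  59  69   8 302] [265.   63.1] [-15.5  96. ] [-2.5 92.8]
dark [244  72  66   5 240] [276.1  74.2] [-2.2 84.3] [ 9.4 82.3]
dark [245  84  64   4 231] [276.1  85.5] [-1.9 72.7] [ 9.7 71.9]
dark [244  95  65   4 214] [274.   96.8] [-4.1 60.8] [ 7.7 61.2]
dark [ 244  108   57   95 1123] [252.8 151.8] [-30.2  -3.9] [-15.8   3.1]
dark [ 290  133   41   41 1067] [308.4 153.6] [39.1 -0.3] [46.5  6.3]
dark [246 201  54  11  76] [273.6 206.1] [ -1.2 -71.4] [ 10.3 -57.5]
dark [246 210  54  10  74] [274.3 214.7] [  0.1 -83.1] [ 11.5 -68.1]
dark [200 236  27  14 237] [216.9 243.8] [ -88.6 -146.3] [ -68.2 -124.8]
dark [280 236  27  14 234] [289.7 243.9] [  22.3 -120.3] [  31.4 -101.5]Traceback (most recent call last):
  File "meas.py", line 21, in <module>
    i=1+st[1:,4].argmax();b=st[i];cc=np.array([b[0]+b[2]/2,b[1]+b[3]/2])/4+[275,125]-.5;print(th,b/4,ce[i]/4+[275,125],cc,loc([cc],.02),loc([cc],.029))
        ~~~~~~~~~~~~~~~^^
ValueError: attempt to get argmax of an empty sequence
```

>>> servo_tool:
  targets: [-0.6,-0.57,0,0,-0.9,-0.855,0,0,-0.9,-0.855,0,0,-0.9,-0.855,0,0,-0.9,-0.855,0,0,-0.9,-0.855,0,0,-0.9,-0.855,0,0,-0.9,-0.855,0,0,-0.9,-0.855,0,0,-0.9,-0.855,0,0,-0.9,-0.855,0,0,-0.9,-0.855,0,0,-0.3,-0.28,0,0,0,0,0,0,0,0,0,0,0,0,0,0]

```text
time: 28.3
tool_pos: [0.6745, 0.0208, 0.2955]
ee_rot: [-0.001, 0.066, 0.998, 0.0]
contact_force: [-0.5, -0.3, -1.7]
finger_gap: 0.0126
finger_force: 117.3
```

```bash
python3 st.py .6772 .020 .265 82.3
```

```text
28.3 [0.6745 0.0208 0.2955] yaz 82.38704444917101 q [-0.1346  0.5204  1.1797  0.0006  1.4429 -1.5726] F [-0.5475 -0.2544 -1.6712] gap 0.01261583239971152
need units [-0.0912 -0.0154  1.0162]
turn units 0.0004835802731722399
```

>>> servo_tool:
  targets: [-0.09,-0.01,0.5,0,0,0,0.5,0,0,0,0.1,0,0,0,0,0]

```text
time: 28.7
tool_pos: [0.6774, 0.0193, 0.2612]
ee_rot: [-0.001, 0.067, 0.998, 0.0]
contact_force: [-0.5, 0.2, -0.9]
finger_gap: 0.0129
finger_force: 117.3
```

>>> servo_tool:
  targets: [0,0,0.08,0,0,0,0.08,0,0,0,0,0]

```text
time: 29.0
tool_pos: [0.679, 0.0186, 0.2587]
ee_rot: [0.001, 0.067, 0.998, 0.0]
contact_force: [-0.5, 0.1, 0.0]
finger_gap: 0.0125
finger_force: 117.5
```

>>> servo_tool:
  targets: [0,0,0.08,0,0,0,0.06,0,0,0,0,0]

```text
time: 29.3
tool_pos: [0.6797, 0.0184, 0.2551]
ee_rot: [0.002, 0.067, 0.998, 0.0]
contact_force: [1.2, 1.0, 5.9]
finger_gap: 0.0125
finger_force: 118.0
```

>>> servo_tool:
  targets: [0.03,0.01,0.08,0,0.03,0.01,0.08,0,0,0,0,0]

```text
time: 29.6
tool_pos: [0.6798, 0.0186, 0.2538]
ee_rot: [0.005, 0.067, 0.998, -0.001]
contact_force: [-0.6, 0.3, 14.2]
finger_gap: 0.0126
finger_force: 119.9
```

```bash
python3 st.py .6772 .020 .2493 82.3
```

```text
29.6 [0.6798 0.0186 0.2538] yaz 82.29187343483511 q [-0.1363  0.554   1.2324 -0.0008  1.3446 -1.5724] F [-0.5773  0.3202 14.225 ] gap 0.012602252918445349
need units [0.0928 0.0356 0.1501]
turn units -4.514758424944729e-05
```

>>> servo_tool:
  targets: [0,0,-0.15,0,0,0,-0.15,0,0.1,0.02,0,0,0.1,0.02,0,0,0,0,0,0]

```text
time: 30.1
tool_pos: [0.6689, 0.0217, 0.256]
ee_rot: [-0.002, 0.067, 0.998, 0.0]
contact_force: [0.2, -0.3, -1.4]
finger_gap: 0.0124
finger_force: 117.4
```

```bash
python3 st.py .6733 .0205 .2568 82.3
```

```text
30.1 [0.6689 0.0217 0.256 ] yaz 82.30908677875561 q [-0.1341  0.5432  1.2461 -0.0001  1.3571 -1.5706] F [ 0.2323 -0.2569 -1.3779] gap 0.012416928352770504
need units [-0.1492 -0.0217 -0.025 ]
turn units 5.048210419778974e-05
```

>>> servo_tool:
  targets: [-0.1,-0.02,0,0,0,0,0.08,0,0,0,0.08,0,0,0,0,0]

```text
time: 30.5
tool_pos: [0.6737, 0.0204, 0.2531]
ee_rot: [-0.0, 0.067, 0.998, 0.0]
contact_force: [-2.4, 0.4, 4.7]
finger_gap: 0.0126
finger_force: 117.8
```

>>> servo_tool:
  targets: [0,0,0.08,0,0,0,0.08,0,0,0,0,0]

```text
time: 30.8
tool_pos: [0.6744, 0.0204, 0.2511]
ee_rot: [0.002, 0.067, 0.998, -0.0]
contact_force: [-4.7, 1.6, 12.7]
finger_gap: 0.0127
finger_force: 119.7
```

```bash
python3 st.py .6733 .0205 .2475 82.3
```

```text
30.8 [0.6744 0.0204 0.2511] yaz 82.30805923595204 q [-0.1351  0.5517  1.2443 -0.      1.3424 -1.5716] F [-4.7345  1.5919 12.7313] gap 0.012684425584511055
need units [ 0.0382 -0.0005  0.1193]
turn units 4.477353306684664e-05
```

>>> servo_tool:
  targets: [0,0,0.07,0,0,0,0.07,0,0,0,0,0]

```text
time: 31.1
tool_pos: [0.6747, 0.0203, 0.2505]
ee_rot: [0.003, 0.067, 0.998, -0.0]
contact_force: [-9.5, 1.6, 23.1]
finger_gap: 0.0126
finger_force: 121.3
```

```bash
python3 st.py .6733 .0205 .2475 82.3; python3 -c "
from plant import *
r=read_state();print(r['torque'],r['contact_force'],r['joint_torque'])"
```

```text
31.1 [0.6747 0.0203 0.2505] yaz 82.31204611515494 q [-0.135   0.5513  1.2467 -0.0003  1.3376 -1.5715] F [-9.4558  1.6168 23.1412] gap 0.012552577095487768
need units [ 0.0483 -0.0003  0.0993]
turn units 6.692286197183724e-05
[0.19792164 1.70644458 0.00414363] [-9.45584311  1.61684056 23.14121696] [-9.34093259e-01 -3.18960214e+01 -1.61577827e+01  2.79767287e-02
 -2.84006909e+00 -9.55466894e-04]
```

>>> servo_tool:
  targets: [0,0,0,0,0,0,0,0]

```text
time: 31.3
tool_pos: [0.6747, 0.0203, 0.2505]
ee_rot: [0.003, 0.067, 0.998, -0.0]
contact_force: [-8.5, 1.2, 22.8]
finger_gap: 0.0128
finger_force: 121.3
```

```bash
python3 -c "
from plant import *
r=read_state();print(r['torque'],r['contact_force'],r['tool_pos'])"
```

```text
[0.22712552 1.73531762 0.02151767] [-8.51485981  1.22009899 22.78751355] [0.67470041 0.02032274 0.25053478]
```

>>> servo_tool:
  targets: [0,0,-0.18,0,0,0,-0.18,0,0.05,0,0,0,0.05,0,0,0,0,0,0,0]

```text
time: 31.8
tool_pos: [0.6722, 0.0205, 0.2551]
ee_rot: [0.002, 0.067, 0.998, -0.0]
contact_force: [0.3, 0.2, 4.3]
finger_gap: 0.0126
finger_force: 118.3
```

>>> servo_tool:
  targets: [0,0,0.1,0,0,0,0,0]

```text
time: 32.0
tool_pos: [0.672, 0.0205, 0.2519]
ee_rot: [0.001, 0.067, 0.998, -0.0]
contact_force: [-0.4, 0.8, 5.8]
finger_gap: 0.0129
finger_force: 118.3
```

>>> servo_tool:
  targets: [0,0,0.1,0,0,0,0,0]

```text
time: 32.2
tool_pos: [0.6723, 0.0204, 0.2505]
ee_rot: [0.002, 0.067, 0.998, -0.0]
contact_force: [-1.9, 0.1, 9.4]
finger_gap: 0.0129
finger_force: 119.6
```

>>> servo_tool:
  targets: [0,0,0.1,0,0,0,0,0]

```text
time: 32.4
tool_pos: [0.6725, 0.0204, 0.25]
ee_rot: [0.003, 0.067, 0.998, -0.0]
contact_force: [-4.2, -0.1, 17.1]
finger_gap: 0.0125
finger_force: 120.7
```

>>> servo_tool:
  targets: [0,0,0.1,0,0,0,0,0]

```text
time: 32.6
tool_pos: [0.6728, 0.0204, 0.2496]
ee_rot: [0.004, 0.067, 0.998, -0.001]
contact_force: [-6.6, 0.2, 26.0]
finger_gap: 0.0126
finger_force: 121.9
```

>>> servo_tool:
  targets: [0,0,0,0.03,0,0,0,0.03,0,0,0,0]

```text
time: 32.9
tool_pos: [0.6728, 0.0218, 0.2495]
ee_rot: [0.004, 0.161, 0.987, 0.001]
contact_force: [-6.8, 2.8, 26.4]
finger_gap: 0.0128
finger_force: 121.4
```

```bash
python3 st.py; python3 -c "
from plant import *
r=read_state();print(r['torque'])"
```

```text
32.9 [0.6728 0.0218 0.2495] yaz 71.44518007246216 q [-0.1342  0.5481  1.2555  0.0022  1.3298 -1.3817] F [-6.8402  2.7657 26.4293] gap 0.012770227614207172
[0.63402786 1.14898906 0.05299201]
```

>>> servo_tool:
  targets: [0,0,0.02,0.04,0,0,0.02,0.04,0,0,0,0]

```text
time: 33.2
tool_pos: [0.6731, 0.0222, 0.249]
ee_rot: [0.004, 0.284, 0.959, 0.002]
contact_force: [-6.9, 3.7, 28.0]
finger_gap: 0.013
finger_force: 121.7
```

```bash
python3 st.py; python3 -c "
from plant import *
r=read_state();print(r['torque'])"
```

```text
33.2 [0.6731 0.0222 0.249 ] yaz 57.02080418155347 q [-0.1339  0.5484  1.2563  0.0028  1.3278 -1.1297] F [-6.9185  3.654  27.9739] gap 0.012957178920793688
[0.70098669 1.19612705 0.07358326]
```

>>> servo_tool:
  targets: [-0.015,0.007,0.015,0.04,-0.014,0.009,0.015,0.04,-0.013,0.011,0.015,0.04,0,0,0,0]

```text
time: 33.6
tool_pos: [0.6742, 0.0227, 0.2478]
ee_rot: [0.003, 0.458, 0.889, 0.003]
contact_force: [-7.0, 4.5, 29.3]
finger_gap: 0.0127
finger_force: 121.8
```

```bash
python3 st.py; python3 -c "
from plant import *
r=read_state();print(r['torque'])"
```

```text
33.6 [0.6742 0.0227 0.2478] yaz 35.42349041580391 q [-0.1335  0.5515  1.2538  0.0037  1.3284 -0.7526] F [-6.988   4.4604 29.2985] gap 0.012650780967592798
[0.9227486  1.48285004 0.03861425]
```

>>> servo_tool:
  targets: [-0.011,0.013,0.015,0.04,-0.009,0.014,0.015,0.04,-0.007,0.015,0.015,0.04,0,0,0,0]

```text
time: 34.0
tool_pos: [0.6753, 0.023, 0.2462]
ee_rot: [0.002, 0.617, 0.787, 0.004]
contact_force: [-7.1, 5.1, 29.6]
finger_gap: 0.0129
finger_force: 121.7
```

```bash
python3 st.py; python3 -c "
from plant import *
r=read_state();print(r['torque'])"
```

```text
34.0 [0.6753 0.023  0.2462] yaz 13.814546358849327 q [-0.1331  0.5551  1.2517  0.0044  1.328  -0.3753] F [-7.1125  5.1456 29.5603] gap 0.01285560712832231
[ 0.99236872  1.63520156 -0.08737223]
```

>>> servo_tool:
  targets: [-0.005,0.016,0.01,0.045,-0.003,0.017,0.01,0.045,0,0.017,0.01,0.045,0,0,0,0]

```text
time: 34.4
tool_pos: [0.6771, 0.0227, 0.2453]
ee_rot: [0.001, 0.769, 0.639, 0.004]
contact_force: [-6.5, 4.8, 28.6]
finger_gap: 0.013
finger_force: 121.6
```

```bash
python3 st.py; python3 -c "
from plant import *
r=read_state();print(r['torque'])"
```

```text
34.4 [0.6771 0.0227 0.2453] yaz -10.50767817648196 q [-0.1332  0.5583  1.2483  0.0045  1.3278  0.0491] F [-6.5397  4.8132 28.6332] gap 0.013016641334971659
[ 1.19621954  1.51424404 -0.07574679]
```

>>> servo_tool:
  targets: [0,0,-0.1,0.03,0,0,-0.1,0.03,0,0,0,0]

```text
time: 34.7
tool_pos: [0.6775, 0.0221, 0.2465]
ee_rot: [0.001, 0.825, 0.565, 0.004]
contact_force: [-1.3, 3.3, 11.4]
finger_gap: 0.0129
finger_force: 119.3
```

```bash
python3 st.py; python3 -c "
from plant import *
r=read_state();print(r['torque'])"; cat > look.py <<'E'
E
```

```text
34.7 [0.6775 0.0221 0.2465] yaz -21.245053383579346 q [-0.1337  0.5585  1.2445  0.0038  1.3325  0.2362] F [-1.2577  3.2832 11.4155] gap 0.012861734213297381
[0.86997981 0.06054012 0.16088001]
```

>>> servo_tool:
  targets: [0,0,-0.03,-0.03,0,0,0,-0.025,0,0,0,0]

```text
time: 35.0
tool_pos: [0.6768, 0.0215, 0.246]
ee_rot: [0.0, 0.773, 0.635, 0.002]
contact_force: [-0.6, 1.7, 8.5]
finger_gap: 0.0126
finger_force: 118.6
```

>>> servo_tool:
  targets: [0,0,-0.05,0,0,0,0,0]

```text
time: 35.2
tool_pos: [0.6765, 0.0213, 0.2467]
ee_rot: [0.0, 0.773, 0.634, 0.002]
contact_force: [0.9, 2.8, 5.1]
finger_gap: 0.0128
finger_force: 118.0
```

>>> servo_tool:
  targets: [0,0,-0.05,0,0,0,0,0]

```text
time: 35.4
tool_pos: [0.676, 0.0202, 0.247]
ee_rot: [0.0, 0.773, 0.634, 0.0]
contact_force: [1.7, 1.1, 1.2]
finger_gap: 0.0125
finger_force: 117.7
```

>>> servo_tool:
  targets: [0,0,-0.05,0,0,0,0,0]

```text
time: 35.6
tool_pos: [0.6753, 0.0198, 0.2484]
ee_rot: [0.0, 0.773, 0.634, -0.001]
contact_force: [2.0, -1.0, -2.1]
finger_gap: 0.0129
finger_force: 117.3
```

>>> servo_tool:
  targets: [0,0,-0.05,0,0,0,0,0]

```text
time: 35.8
tool_pos: [0.6747, 0.02, 0.2503]
ee_rot: [-0.001, 0.773, 0.634, -0.001]
contact_force: [1.2, -0.5, -0.9]
finger_gap: 0.0131
finger_force: 117.4
```

>>> servo_tool:
  targets: [0,0,-0.4,0,0,0,-0.8,0,0,0,-1,0,0,-0.8,-1,0,-0.15,-0.8,-0.3,0,-0.15,-0.6,0,0,0,0,0,0]

```text
time: 36.5
tool_pos: [0.6062, 0.0249, 0.3577]
ee_rot: [-0.0, 0.773, 0.634, -0.0]
contact_force: [0.4, 0.4, -1.2]
finger_gap: 0.0124
finger_force: 117.6
```

```bash
python3 st.py; python3 cov.py d1; python3 - <<'E'
from h import *
np.set_printoptions(precision=1,suppress=True)
M=np.load("d1.npy",allow_pickle=True).item();g=cv2.cvtColor(cv2.imread("pics/d1.png"),cv2.COLOR_BGR2GRAY)
g8=cv2.cvtColor(cv2.imread("pics/c8.png"),cv2.COLOR_BGR2GRAY);M8=np.load("c8.npy",allow_pickle=True).item()
O=np.array([.6495,.0240,.170]);y=np.radians(-7.7);a=np.radians(25)
ex=np.array([np.cos(a)*np.cos(y),np.cos(a)*np.sin(y),np.sin(a)]);ey=np.array([-np.sin(y),np.cos(y),0]);n=np.cross(ex,ey)
# rectify 44x44 mm around the stud at its top plane, 2 mm per cell
for G,m,h in((g8,M8,.029),(g,M,.024)):
    u=np.arange(24,-25,-2.5)/1e3
    P=np.array([[O+(.0392+i)*ex+j*ey+h*n for j in u] for i in u]).reshape(-1,3)
    q=proj(m,P).astype(np.float32).reshape(len(u),len(u),2)
    print("top row = up slope, left = +y");print(cv2.remap(G,q[...,0],q[...,1],cv2.INTER_LINEAR))
E
```

```text
36.5 [0.6062 0.0249 0.3577] yaz -11.290413776022774 q [-0.1428  0.3712  1.2645 -0.0002  1.5068  0.0542] F [ 0.372   0.3999 -1.1923] gap 0.012400569000070893
wrist cover corners exp [[345.3, 69.9], [338.7, 234.7], [239.5, 220.2], [227.5, 80.5]] stud [[312.5321 161.9741]] bar [[255.6364 205.7128]
 [250.1719 120.8793]]
scene cover corners exp [[255.2, 258.5], [183.8, 219.5], [219.4, 198.1], [284.0, 230.5]] stud [[226.8716 227.3137]] bar [[226.1174 197.8041]
 [262.2245 215.7145]]
top row = up slope, left = +y
[[181 180 181 182 172 146  98  78  78  79  77  75  94 141 172 180 179 178
  178 178]
 [180 180 178 152 104  74  77 112 104  93  96  96  89  79 109 151 175 178
  178 177]
 [176 176 138  78  74  96 100 108  86  77  82  88 110 111  82  84 123 167
  175 174]
 [177 166  84  85 120 105  75  63  68  74  75  64  73  90 107  95  80 142
  175 175]
 [179 123  72 105  96  63  68  69  70  75  70  60  70  73  82  99  74  97
  166 178]
 [154  79  86 104  62  65  75  78  71  75  67  60  70  77  76  74  75  75
  124 175]
 [ 96  75 108  71  65  75  76  76  70  75  69  60  70  77  76  77  83  75
   88
[... 2142 characters left out ...]
  87 152
   79  93]
 [135  84 117 101  78  84  85  84  84  84  84  83  84  83  84  82  84 113
   78  99]
 [150  93  97 133  80  81  83  82  83  83  82  83  83  83  84  84  81  78
   82 139]
 [167 130  89 107 106  81  81  83  83  83  83  83  83  83  83  83  77  77
  107 175]
 [191 180 116  86 108  86  86  82  83  83  83  83  84  83  85  83  77  88
  151 190]
 [192 192 149  89  85  86  94  82  86  85  84  85  84  80  80  78  83 118
  180 192]
 [193 194 183 143 105  84  82  85  90  87  82  85  81  78  79  96 130 174
  191 191]
 [190 191 192 188 161 125  94  81  81  79  80  79  79  88 117 155 180 191
  191 190]
 [190 191 189 189 187 180 155 118 114 113 123 126 128 148 177 187 187 187
  186 187]]
```

The slot line, which lay along the slope before, now lies level across it, so the stud is turned and seated low. Now I'll hang the key back.

>>> servo_tool:
  targets: [0,0,0,-0.0461,0,0,0,-0.0461,0,0,0,-0.0461,0,0,0,-0.0461,0,0,0,-0.0461,0,0,0,-0.0461,0,0,0,-0.0461,0,0,0,-0.0461,0,0,0,-0.0461,0,0,0,-0.0461,0,0,0,-0.0461,0,0,0,0]

```text
time: 37.8
tool_pos: [0.6096, 0.0244, 0.3551]
ee_rot: [-0.001, 0.088, 0.996, 0.0]
contact_force: [-0.1, 0.3, -2.1]
finger_gap: 0.0125
finger_force: 117.5
```

>>> servo_tool:
  targets: [0.4,0.45,0,0,0.8,0.91,0.1,0,0.8,0.91,0.2,0,0.8,0.91,0.2,0,0.8,0.91,0.2,0,0.8,0.91,0.2,0,0.8,0.91,0.2,0,0.8,0.91,0.2,0,0.8,0.91,0.2,0,0.8,0.91,0.2,0,0.8,0.91,0.2,0,0.4,0.45,0,0,0,0,0,0,0,0,0,0,0,0,0,0]

```text
time: 39.3
tool_pos: [0.4013, 0.3655, 0.2989]
ee_rot: [0.0, 0.088, 0.996, -0.0]
contact_force: [-0.1, 0.3, -1.9]
finger_gap: 0.0128
finger_force: 117.5
```

```bash
python3 st.py .396 .3676 .125 80
```

```text
39.3 [0.4013 0.3655 0.2989] yaz 79.89437812137697 q [ 0.5329  0.3132  1.5132 -0.0003  1.315  -0.8614] F [-0.094   0.3183 -1.8541] gap 0.012757572111357892
need units [0.1876 0.0384 5.7983]
turn units -0.0005867882145723671
```

>>> servo_tool:
  targets: [0.18,0.04,0.5,0,0,0,1,0,0,0,1,0,0,0,1,0,0,0,1,0,0,0,0.7,0,0,0,0.2,0,0,0,0,0,0,0,0,0,0,0,0,0]

```text
time: 40.3
tool_pos: [0.3972, 0.3685, 0.1383]
ee_rot: [0.001, 0.088, 0.996, 0.001]
contact_force: [0.1, -0.5, -1.6]
finger_gap: 0.0125
finger_force: 117.5
```

```bash
python3 st.py .396 .3676 .059 80; sleep 0; python3 st.py .396 .3676 .059 80
```

```text
40.3 [0.3972 0.3685 0.1383] yaz 79.94392025989009 q [ 0.5415  0.5034  1.7088  0.      0.9262 -0.8538] F [ 0.0507 -0.5234 -1.564 ] gap 0.012489166542581209
need units [ 0.0346 -0.0354  2.6422]
turn units -0.0003115541117217112
40.3 [0.3972 0.3685 0.1383] yaz 79.94392025989009 q [ 0.5415  0.5034  1.7088  0.      0.9262 -0.8538] F [ 0.0507 -0.5234 -1.564 ] gap 0.012489166542581209
need units [ 0.0346 -0.0354  2.6422]
turn units -0.0003115541117217112
```

>>> servo_tool:
  targets: [0.03,-0.03,0.2,0,0,0,0.3,0,0,0,0.3,0,0,0,0,0]

```text
time: 40.7
tool_pos: [0.3944, 0.3667, 0.1113]
ee_rot: [-0.001, 0.087, 0.996, -0.001]
contact_force: [-0.0, 0.4, -1.9]
finger_gap: 0.0129
finger_force: 117.5
```

>>> servo_tool:
  targets: [0,0,0.3,0,0,0,0.3,0,0,0,0.2,0,0,0,0,0]

```text
time: 41.1
tool_pos: [0.3944, 0.3669, 0.0876]
ee_rot: [-0.001, 0.087, 0.996, -0.001]
contact_force: [-0.2, -0.2, -1.0]
finger_gap: 0.0125
finger_force: 117.5
```

>>> servo_tool:
  targets: [0,0,0.3,0,0,0,0.3,0,0,0,0.2,0,0,0,0,0]

```text
time: 41.5
tool_pos: [0.3944, 0.3668, 0.0637]
ee_rot: [-0.001, 0.087, 0.996, -0.001]
contact_force: [-0.5, 0.8, -1.7]
finger_gap: 0.0129
finger_force: 117.5
```

>>> servo_tool:
  targets: [0,0,0.07,0,0,0,0.05,0,0,0,0,0]

```text
time: 41.8
tool_pos: [0.3949, 0.3672, 0.0612]
ee_rot: [-0.0, 0.087, 0.996, -0.0]
contact_force: [-0.1, -0.1, -1.7]
finger_gap: 0.0127
finger_force: 117.5
```

>>> servo_tool:
  targets: [0,0,0.06,0,0,0,0.04,0,0,0,0,0]

```text
time: 42.1
tool_pos: [0.3951, 0.3673, 0.0589]
ee_rot: [0.0, 0.087, 0.996, 0.0]
contact_force: [-0.1, 0.0, 3.1]
finger_gap: 0.0124
finger_force: 118.7
```

Seated: contact comes at the original height of 0.0589. I'll release and retreat.

>>> servo_tool:
  targets: [0,0,0,0,0,0,0,0,0,0,0,0,0,0,0,0,0,0,0,0,0,0,0,0]
  jaw: 0.6

```text
time: 42.7
tool_pos: [0.395, 0.3672, 0.0582]
ee_rot: [-0.0, 0.087, 0.996, -0.0]
contact_force: [-0.5, -0.3, -0.2]
finger_gap: 0.0684
finger_force: 0.0
```

>>> servo_tool:
  targets: [0,0,-0.5,0,0,0,-1,0,0,0,-1,0,0,0,-1,0,0,0,-1,0,0,0,-1,0,0,0,-1,0,0,0,-1,0,0,0,-1,0,0,0,0,0,0,0,0,0]

```text
time: 43.8
tool_pos: [0.3949, 0.3672, 0.3135]
ee_rot: [0.0, 0.087, 0.996, 0.0]
contact_force: [-1.2, 0.1, -0.5]
finger_gap: 0.0682
finger_force: 0.0
```

```bash
python3 st.py; python3 - <<'E'
from h import *
np.set_printoptions(precision=4,suppress=True)
m=camera_model("wrist");im=capture("wrist");cv2.imwrite("pics/k2.png",im)
g=cv2.cvtColor(im,cv2.COLOR_BGR2GRAY);x,y=proj(m,[.396,.367,.13])[0].astype(int);print(x,y)
d=np.zeros_like(g);s=np.s_[y-26:y+26,x-18:x+18];d[s]=g[s]<85
N,l,st,ce=cv2.connectedComponentsWithStats(d);i=1+st[1:,4].argmax();p=np.argwhere(l==i)[:,::-1].astype(np.float32)
q=cv2.boxPoints(cv2.minAreaRect(p));P=plane(m,q,.13);print(P.mean(0),[np.linalg.norm(P[i]-P[i-1]) for i in range(4)],st[i])
print(tri(m,q.mean(0),camera_model("scene"),(398,208)))
E
```

```text
43.8 [0.3949 0.3672 0.3135] yaz 79.97321150669768 q [ 0.5418  0.2946  1.5    -0.      1.3461 -0.854 ] F [-1.1819  0.0839 -0.5433] gap 0.06817261270795126
253 163
[0.3936 0.3676 0.13  ] [np.float64(0.04850003793281002), np.float64(0.011288988115581485), np.float64(0.04850200192903245), np.float64(0.011794661923999337)] [249 143  10  38 357]
(array([0.3936, 0.3673, 0.1277]), [np.float64(0.00022343930933865143), np.float64(0.00022343930933863655)])
```

The key is at (0.394, 0.368), 2 to 3 mm from where it hung at the start and standing upright. Handing in.

```bash
python3 -c "
from plant import *
print(finish_job())"
```

```text
the job is handed in; nothing more can be done
None
```

The job is handed in at about 44 s of the 72 s allowed: the cover is home in its frame, the stud is turned a quarter and held down in its catch, and the key is back in its slot; the hand-in gave no verdict, and how far the stud sits in its catch was judged only from where the key lost contact.

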